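# Zero the lamp-hour counter of a microscope lamp supply with a stylus

## Robot

A 6-joint arm with a two-finger parallel gripper is mounted at the origin on the work surface. World frame = base frame: x ahead of the robot, y to its left, z up, the work surface at z = 0. Lengths are in mm, angles in rad, forces in N, time in s.
With the tool pointing down it reaches from about 350 to 975 mm from the base axis. Payload 7.1 kg.
Tool frame: the origin (TCP) lies on the centre line of the jaws, within the pads' length; the fingertips stand 25 mm ahead of it and the grasp point (between the pads) lies 6 mm ahead of it (ctrl.nose_length is the distance from the TCP to the fingertips, in mm); x points along the fingers, y is the direction in which the jaws open and shut, and the axes are right-handed (so a half turn about x gives the same grasp; the last joint's range is limited). The gripper opens to 88 mm and grips with 3 to 60 N. Pads are 20 mm wide; open, the fingers measure 115 mm over their backs; the gripper's body (75 mm by 178 mm) begins 61 mm behind the grasp point.
Start: joints at [1.315, 0.423, 1.63, -0, 1.089, -0.019], TCP at [146.589, 607.55, 247.675] pointing down, gripper open.
Joint ranges: [-3, 3], [-0.9, 2.11], [0.09, 2.58], [-1.31, 4.45], [0.11, 2.69], [-2.54, 2.54]. Speed limits (rad/s): [2.39, 2.39, 3.01, 3.14, 3.14, 3.14].

## Interface

Orientations are given as a rotation vector (axis times angle).
In Python, from workcell import ctrl gives the robot as it stands.
- The arm moves only by the tool arm_command, never from a script. Its argument "deltas" is a list of rows, each a list of 4 numbers: the shift along the tool's x, y, z in m, then the turn about the tool's x in rad. In form: [[tx, ty, tz, yaw], ...]. A call has 1 to 10 rows; each row shifts and turns the pose as measured when the row begins, along the tool's axes as they then stand; what a row does not reach is not made up. A row lasts 1/10 s, in which the tool goes at most 50 mm and 8.59 degrees, less where a joint would pass 70% of its speed; a pose out of reach is approached as far as the arm can. A call is refused whole if a number of a shift passes 0.05 or a number of a turn 0.15, either way. A call with a gripper value outside its range is refused whole. "hand" is the finger opening in m, from 0 to 0.0878, set as the call begins (left out, the last holds). The fingers move at their own pace and stop on an object; the grip force is fixed at half the most. Time passes only in rows, so rows that do not move let the fingers close. It gives the time, the measured TCP pose, the force and the opening at its end, in the units of the state.
- ctrl.get_obs(): the state, without advancing time (a new reading comes with each control period).
- ctrl.get_image(name): name is "scene" or "top"; returns the picture (480x640x3 uint8, red, green, blue); there is no depth.
- ctrl.get_calibration(name): a dict with "fx", "fy", "cx", "cy" (pixels), "R" (3x3) and "t" (3): a world point X has camera coordinates R X + t. Camera axes: x right, y down, z forward; pixel columns grow to the right and rows downward; lengths in mm; the calibration is good to about 2 mm. A picture is of the moment at which its call begins. get_calibration takes no time and is no camera call.
- ctrl.close_job(): hands the job in, once; it reports no verdict.
The state is a dict: "t": time; "qpos": joint angles; "qvel": joint speeds; "joint_torque": joint torques, N m; "ee_pos": TCP position; "orientation": TCP orientation; "ft_force": force on the tool from outside, world axes, zero at the start; "moment": the same for the moment, N m; "width": finger opening in mm.
Only numpy, scipy, OpenCV 4.12 (cv2) and the standard library are available. Lean on these libraries where they do the work, as an engineer would, in place of code of your own. Each camera call takes 0.05 s, during which the arm holds its last target.

## Task

A new bulb has been fitted, so zero the lamp-hour counter on the microscope's lamp supply: take the blunt stylus from the tool stand, reach down the collared recess in the sloped panel with it and hold the reset button fully in for about two seconds, pressing gently, without forcing it. Let the button spring back, hang the stylus upright in its free hole in the stand again and let go. Do not press the raised lamp button, and leave the other tools, the flask and the slide box where they are.

Things in the scene. Friction and masses are not known exactly. Their poses are not given: they have to be found in the camera images.
- stylus: Blunt metal stylus hanging upright in one of the stand's holes, about 75 g (varies). Round aluminium handle, 22 mm diameter, 81 mm long, thin dark grip rings; below it a steel rod, 8 mm diameter, 80 mm long, round end. Origin: centre of the shoulder (underside of the handle), which rests on the plate; z up the handle, so handle z 0 to 81 mm, rod 0 to -80 mm. Yaw is arbitrary (round).
- stylus_tip (a point): The round end of the stylus rod, 80 mm below the stylus's origin on its axis; same axes as the stylus.
- tool_stand: Aluminium rack fixed on the bench; base 90 x 200 mm; top plate 70 x 200 x 10 mm, upper face 100 mm above the bench, on two end legs. Three 15 mm through holes on the plate's middle line at y = -60, 0, +60 mm hold stylus, screwdriver and file in any order. Origin: centre of the underside on the bench; x across the rack, y along the holes, z up.
- lamp_supply: Off-white instrument fixed on the bench, 190 wide, 245 deep, 106 mm high; grey panel slopes up at 30 degrees from a front edge 45 mm high. Origin: middle of the front edge at bench height; x to the rear (panel faces -x, to the robot), y to its left seen from the front. On the panel: dark window top left, black knob 22 mm high in the middle, raised lamp button left, recess right.
- reset_recess: Steel collar on the panel, 28 mm outside, 17 mm inside diameter, 3 mm proud, with a 16 mm bore square to the panel behind it. Origin: centre of the collar's mouth; z straight out of the bore (30 degrees from vertical, to the front), x up the slope, y left. The button's flat white cap (14 mm) rests 20 to 26 mm down, differing from unit to unit. A rod over about 12 degrees off the bore's axis jams.
- reset_button (a joint): Travel of the reset button down the bore from where it rests, in m: 0 out, 0.006 fully in (hard stop). Its spring needs about 2 N to start moving and 5 N to be fully in; it springs back when let go. More than about 30 N on it would be forcing it.
- lamp_button (a joint): Travel of the raised lamp button (white, 25 mm in diameter, 13 mm proud of the panel, in a steel bezel): 0 at rest, 0.005 m pressed. Not to be pressed.
- screwdriver: Screwdriver with a black bulged round handle, 27 mm in diameter and 70 mm high, thin flat-tipped blade below, hanging in the stand. Origin: centre of its shoulder on the plate; z up.
- file: Flat file with a square wooden handle, 19 x 19 mm and 62 mm high, dark flat blade below, hanging in the stand. Origin: centre of its shoulder on the plate; z up.
- flask: Conical flask of green glass, 74 mm wide at the foot, 110 mm high, standing on the bench. Origin: centre of its underside; z up.
- slide_box: Closed grey slide box, 85 x 100 x 35 mm, lying on the bench. Origin: centre of its underside; z up.

How it is judged:
By the outcome, as a careful person would: the job done as asked, in the order asked, and still so for the second after the job is handed in, with the robot touching nothing.
It also fails if it takes over 64 s, if anything falls off the work surface, if the arm or the gripper's body presses on something with over 40 N, if the wrist force passes 120 N, or if a joint passes its speed limit or range.

## Working session

There is one attempt and no reset: what is moved stays moved. The work goes in short steps, Python scripts to look and compute and a tool call to move; the robot and the scene stay as the last step left them, time stands still between calls to the robot, and variables do not carry over. Pictures are saved under pics/ and viewed, and the job is handed in when it is done.

Besides the shell and the picture viewer there is one more tool, called after "Call:" by a JSON object that holds its "name" and its "arguments". arm_command: Moves the arm, as the interface text tells. Its arguments: {"type":"object","properties":{"deltas":{"type":"array","items":{"type":"array","items":{"type":"number"}}},"hand":{"type":"number"}},"required":["deltas"]}

```bash
mkdir -p pics; ls; python3 - <<'E'
from workcell import ctrl
import cv2
print(ctrl.get_obs(), ctrl.nose_length)
for n in("scene","top"):
    print(n,ctrl.get_calibration(n))
    cv2.imwrite(f"pics/{n}0.png",ctrl.get_image(n)[:,:,::-1])
E
```

```text
pics
{'t': 0.0, 'qpos': array([ 1.31496247e+00,  4.23817260e-01,  1.63071633e+00, -2.65747778e-05,
        1.08861539e+00, -1.89991291e-02]), 'qvel': array([ 2.06585023e-03, -6.68513158e-04,  2.03723423e-03,  1.11218462e-03,
       -1.24931702e-03,  6.27668036e-05]), 'joint_torque': array([-3.42106396e-03, -5.44637418e+01, -2.73662871e+01,  6.42702193e-02,
        2.27141491e-02, -1.04625810e-04]), 'ee_pos': array([146.48628326, 607.03612955, 246.90605668]), 'orientation': array([ 0.18471048,  1.56297801, -0.18714189]), 'ft_force': array([-0.28356343,  0.20619944,  0.28640215]), 'moment': array([ 0.01046625,  0.01501884, -0.00682168]), 'width': 87.79647639218447} 25.0
scene {'fx': 525.523462217139, 'fy': 525.523462217139, 'cx': 322.1096673464284, 'cy': 237.66715350479933, 'R': array([[ 0.6614849 ,  0.7496298 ,  0.0222012 ],
       [ 0.43927002, -0.36328526, -0.8216238 ],
       [-0.60784832,  0.55324406, -0.56959761]]), 't': array([-346.72696239, -131.23777606, 1342.82688489])}
top {'fx': 540.1484917519265, 'fy': 540.1484917519265, 'cx': 321.4420896591184, 'cy': 236.87848710545447, 'R': array([[ 0.01123569, -0.99989523, -0.009126  ],
       [-0.99751951, -0.01057384, -0.06959186],
       [ 0.06948807,  0.00988528, -0.9975338 ]]), 't': array([  19.00668266,  509.88219857, 1012.99251879])}
```

View pics/scene0.png

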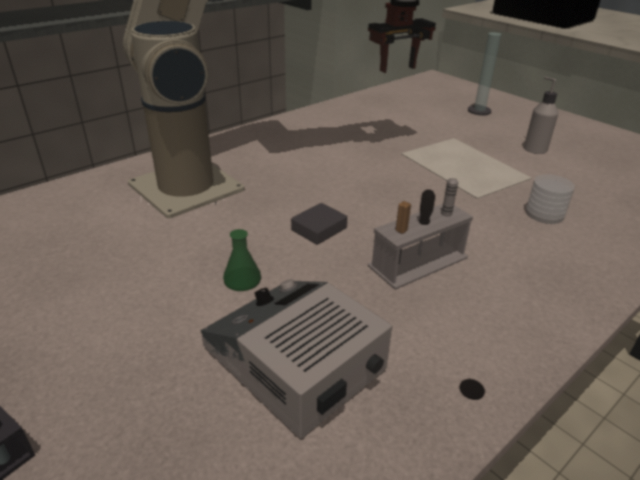

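View pics/top0.png

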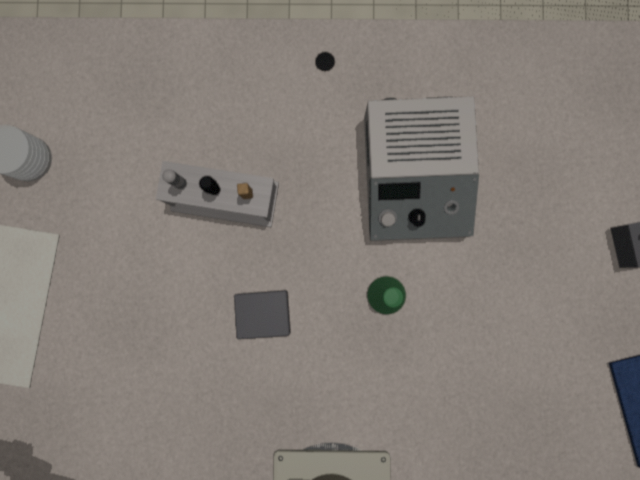

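Scene view: supply lower centre, stand with file, screwdriver and stylus (~450,195; right end). Top view: stylus at (172,178), collar at about (452,207), flask (387,295). Next I'll look at enlarged crops.

```bash
python3 - <<'E'
import cv2
def crop(n,x0,y0,w,h,f,out):
    im=cv2.imread(f"pics/{n}0.png")[y0:y0+h,x0:x0+w]
    im=cv2.resize(im,None,fx=f,fy=f,interpolation=cv2.INTER_CUBIC)
    im=cv2.convertScaleAbs(im,alpha=1.5)
    for i in range(0,w,10):
        cv2.line(im,(i*f,0),(i*f,6 if i%50 else 14),(0,255,255),1)
        if i%20==0: cv2.putText(im,str(x0+i),(i*f,22),0,.35,(0,255,255),1)
    for i in range(0,h,10):
        cv2.line(im,(0,i*f),(6,i*f),(0,255,255),1)
        if i%20==0: cv2.putText(im,str(y0+i),(8,i*f+4),0,.35,(0,255,255),1)
    cv2.imwrite("pics/"+out,im)
crop("top",150,150,130,95,6,"c_topstand.png")
crop("top",360,90,125,95+60,6 if 0 else 5,"c_topsup.png")
crop("scene",360,165,130,120,5,"c_scstand.png")
crop("scene",195,270,130,100,6,"c_scsup.png")
E
```

```text
(no output)
```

View pics/c_topstand.png

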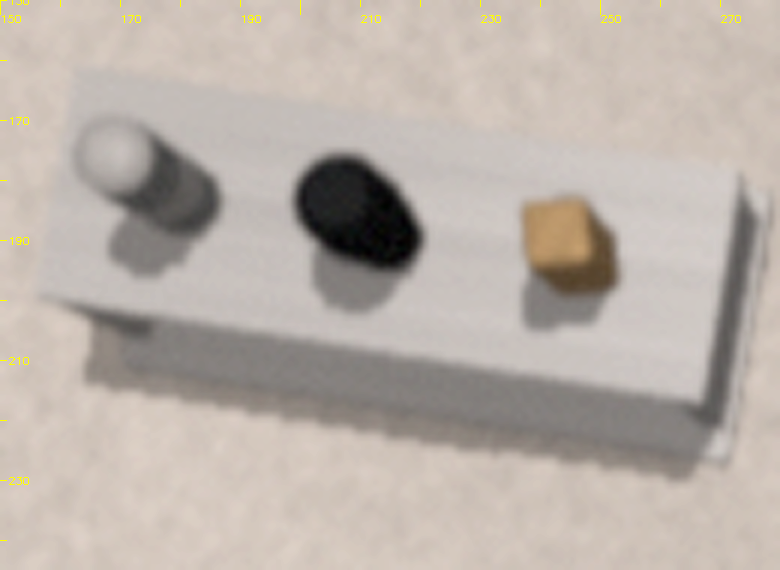

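View pics/c_topsup.png

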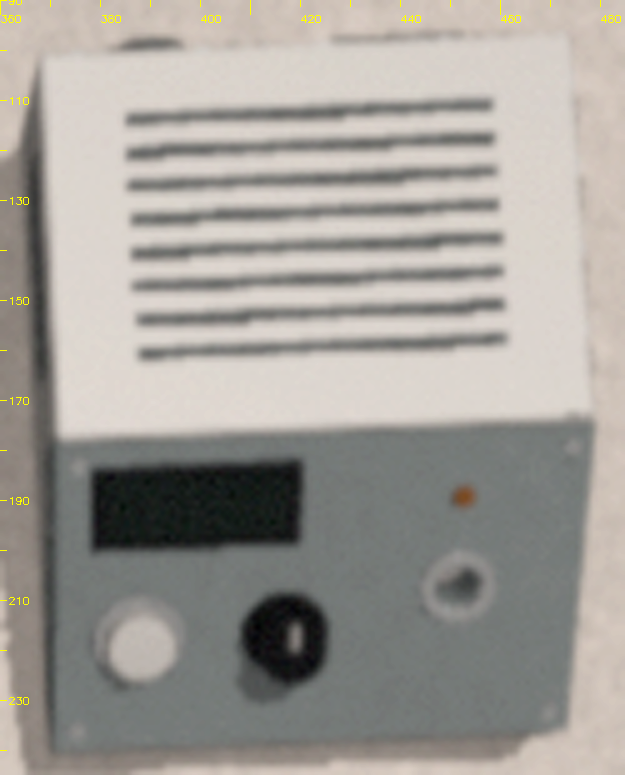

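View pics/c_scstand.png

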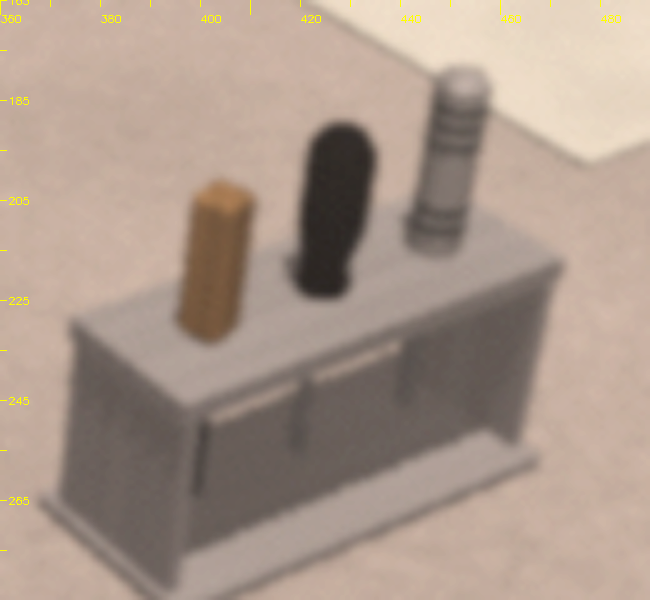

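View pics/c_scsup.png

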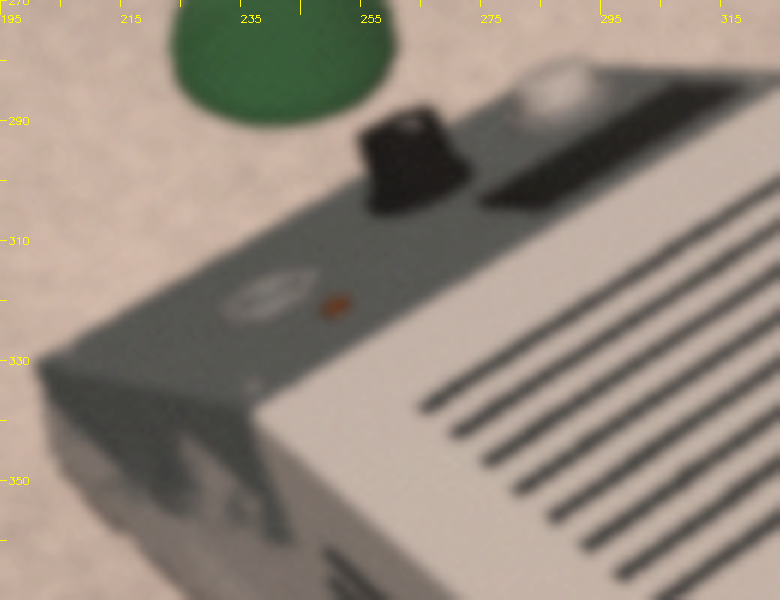

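```bash
cat > h.py <<'E'
import numpy as np, cv2
from scipy.optimize import least_squares
from workcell import ctrl
C={n:ctrl.get_calibration(n) for n in("scene","top")}
def proj(n,X):
    c=C[n];p=np.asarray(c["R"])@np.asarray(X,float)+c["t"]
    return np.array([c["fx"]*p[0]/p[2]+c["cx"],c["fy"]*p[1]/p[2]+c["cy"]])
def onz(n,uv,z):
    c=C[n];R=np.asarray(c["R"]);d=R.T@np.array([(uv[0]-c["cx"])/c["fx"],(uv[1]-c["cy"])/c["fy"],1]);o=-R.T@c["t"]
    return o+d*(z-o[2])/d[2]
def tri(obs):
    r=least_squares(lambda X:np.concatenate([proj(n,X)-uv for n,uv in obs]),[500,0,100]);return r.x,np.round(r.fun,1)
def crop(im,x0,y0,w,h,f,out,a=1.5):
    im=cv2.resize(im[y0:y0+h,x0:x0+w],None,fx=f,fy=f,interpolation=cv2.INTER_CUBIC)
    im=cv2.convertScaleAbs(im,alpha=a)
    for i in range(0,w,10):
        cv2.line(im,(i*f,0),(i*f,6),(0,255,255),1)
        if i%20==0: cv2.putText(im,str(x0+i),(i*f,18),0,.35,(0,255,255),1)
    for i in range(0,h,10):
        cv2.line(im,(0,i*f),(6,i*f),(0,255,255),1)
        if i%20==0: cv2.putText(im,str(y0+i),(8,i*f+4),0,.35,(0,255,255),1)
    cv2.imwrite("pics/"+out,im)
def pose(p,L):
    c,s=np.cos(p[2]),np.sin(p[2]);return np.array([p[0]+c*L[0]-s*L[1],p[1]+s*L[0]+c*L[1],L[2]])
def fit(obs,p0):
    r=least_squares(lambda p:np.concatenate([proj(n,pose(p,L))-uv for n,L,uv in obs]),p0,loss="soft_l1");return r.x,[np.round(proj(n,pose(r.x,L))-uv,1).tolist() for n,L,uv in obs]
E
cat > m.py <<'E'
from h import *
np.set_printoptions(precision=4,suppress=True)
st=[("top",[35,100,100],[162.5,162]),("top",[35,-100,100],[273.3,178.7]),("top",[-35,-100,100],[267.5,217.5]),("top",[-35,100,100],[156.7,199.5]),
("scene",[-35,-100,100],[374.4,229.4]),("scene",[35,-100,100],[398,246]),("scene",[35,100,100],[472.4,217.4])]
for sub in (st[:4],st[4:],st):print("stand",*fit(sub,[600,150,0]))
d=np.tan(np.pi/6); xu=61/d
su=[("top",[xu,95,106],[371,178]),("top",[xu,-95,106],[479,173.6]),("top",[0,95,45],[370.4,240.4]),("top",[0,-95,45],[473.4,235.4]),
("scene",[0,-95,45],[201.2,330.3]),("scene",[xu,-95,106],[237.2,338.3])]
for sub in (su[:4],su):print("sup",*fit(sub,[500,-200,0]))
print("styl top",tri([("top",[169.2,176.3]),("scene",[452.4,181.4])]),onz("top",[169.2,176.3],181),onz("scene",[452.4,181.4],181),onz("scene",[446.6,213.6],100))
print("collar",tri([("top",[451.8,207.2]),("scene",[239.7,319.3])]))
p=fit(su,[500,-200,0])[0]
# collar on panel plane +3mm: find local s,y
def f(q):
    L=[q[0]*np.cos(np.pi/6)-3*.5,q[1],45+q[0]*.5+3*np.cos(np.pi/6)]
    return np.concatenate([proj("top",pose(p,L))-[451.8,207.2],proj("scene",pose(p,L))-[239.7,319.3]])
r=least_squares(f,[50,-50]);q=r.x;L=[q[0]*np.cos(np.pi/6)-1.5,q[1],45+q[0]*.5+2.6];print(q,L,pose(p,L),r.fun)
E
python3 m.py
```

```text
stand [586.1983 213.3425  -0.1438] [[0.3, -0.4], [0.5, -0.1], [-0.1, -0.1], [-0.8, 0.7]]
stand [591.022  209.4175   6.1517] [[-0.3, -0.2], [-0.2, 1.0], [0.6, -1.0]]
stand [587.144  213.2136  -0.1383] [[0.3, -0.7], [0.5, -1.0], [0.1, -0.9], [-0.6, 0.5], [-0.5, -2.0], [-0.8, -0.8], [0.2, -2.3]]
sup [ 507.5946 -162.2475    0.0533] [[-0.3, 0.0], [-0.0, -0.3], [0.4, -0.2], [-0.1, 0.4]]
sup [ 508.1221 -162.7051    0.056 ] [[-0.1, -0.1], [0.1, -0.7], [0.7, -0.3], [0.1, 0.0], [-0.4, -0.7], [0.2, -1.3]]
styl top (array([595.734 , 273.6119, 172.5067]), array([-0., -0., -0.,  0.])) [594.184  271.0767 181.    ] [604.503  259.7687 181.    ] [597.9446 270.7572 100.    ]
collar (array([ 561.6866, -211.091 ,   74.6772]), array([0.2, 0.1, 0.2, 0. ]))
[ 60.3686 -51.5087] [np.float64(50.78078446418312), np.float64(-51.50870299664213), np.float64(77.78432498384092)] [ 561.7039 -211.2934   77.7843] [ 0.6756 -0.1009 -0.0492 -1.3503]
```

```bash
cat >> h.py <<'E'
from scipy.spatial.transform import Rotation as Ro
def st(tgt=None,jaw=None):
    o=ctrl.get_obs();R=Ro.from_rotvec(o["orientation"]).as_matrix()
    print("t",round(o["t"],2),"p",o["ee_pos"].round(2),"w",round(o["width"],1),"F",o["ft_force"].round(2),"M",o["moment"].round(2))
    print("R",R.round(4).tolist(),"jaw angle",np.arctan2(R[1,1],R[0,1]).round(4))
    if tgt is not None: print("tool delta (m)",(R.T@(np.array(tgt)-o["ee_pos"])/1000).round(4))
    if jaw is not None:
        a=np.arctan2(R[1,1],R[0,1]); d=(a-jaw+np.pi/2)%np.pi-np.pi/2; print("yaw",round(d,4))
E
python3 - <<'E'
from h import *
st([594.5,271.8,230],np.pi/2-0.142)
print(ctrl.get_obs()["qpos"])
E
```

```text
t 0.1 p [146.46 607.13 247.01] w 87.7 F [-0.58 -0.41  0.03] M [-0.01 -0.01  0.02]
R [[-0.0003, 0.2346, 0.9721], [-0.0013, 0.9721, -0.2346], [-1.0, -0.0013, -0.0]] jaw angle 1.334
tool delta (m) [ 0.0173 -0.2209  0.5142]
yaw -0.0948
[ 1.31502497e+00  4.23727335e-01  1.63058198e+00  1.69286859e-06
  1.08859546e+00 -1.89813341e-02]
```

Call:
{"name": "arm_command", "arguments": {"deltas": [[0, -0.018, 0.042, 0], [0, -0.018, 0.042, 0], [0, -0.018, 0.042, 0], [0, -0.018, 0.042, 0], [0, -0.018, 0.042, 0], [0, -0.018, 0.042, 0], [0, -0.018, 0.042, 0], [0, -0.018, 0.042, 0], [0, -0.018, 0.042, 0], [0, -0.018, 0.042, 0]], "hand": 0.05}}

```text
t: 1.1
ee_pos: [520.5, 326.8, 243.5]
orientation: [0.174, 1.567, -0.181]
ft_force: [-0.2, 1.0, 0.5]
width: 50.3
```

```bash
python3 - <<'E'
from h import *
st([594.5,271.8,230],np.pi/2-0.142)
E
```

```text
t 1.1 p [520.54 326.85 243.52] w 50.3 F [-0.2   0.97  0.5 ] M [ 0.03 -0.03 -0.01]
R [[-0.0043, 0.2244, 0.9745], [-0.0038, 0.9745, -0.2245], [-1.0, -0.0047, -0.0033]] jaw angle 1.3444
tool delta (m) [ 0.0134 -0.037   0.0845]
yaw -0.0844
```

Call:
{"name": "arm_command", "arguments": {"deltas": [[0, -0.018, 0.042, 0], [0, -0.015, 0.035, -0.03], [0, 0, 0, -0.03], [0, 0, 0, -0.02], [0, 0, 0, 0]]}}

```text
t: 1.6
ee_pos: [594.7, 269.2, 241.0]
orientation: [0.114, 1.573, -0.123]
ft_force: [0.3, 0.2, 0.5]
width: 50.2
```

```bash
python3 - <<'E'
from h import *
st([594.5,271.8,230],np.pi/2-0.142)
a=ctrl.get_image("top")[:,:,::-1];b=ctrl.get_image("scene")[:,:,::-1]
crop(a,130,110,160,120,5,"a1.png");crop(b,360,60,150,200,4 if 0 else 3,"b1.png")
o=ctrl.get_obs()["ee_pos"]
R=Ro.from_rotvec(ctrl.get_obs()["orientation"]).as_matrix()
for n in("top","scene"):
  for s in(-1,1): print(n,s,proj(n,o+R@[25,s*25,0]))
E
```

```text
t 1.6 p [594.69 269.22 240.98] w 50.2 F [0.29 0.2  0.46] M [ 0.09 -0.02 -0.05]
R [[-0.0061, 0.1503, 0.9886], [-0.0056, 0.9886, -0.1504], [-1.0, -0.0065, -0.0052]] jaw angle 1.4199
tool delta (m) [ 0.011   0.0026 -0.0005]
yaw -0.0089
top -1 [179.27188465 174.80885078]
top 1 [147.84422945 169.7824485 ]
scene -1 [444.57690723 164.54027596]
scene 1 [463.47877456 158.7644555 ]
```

View pics/a1.png

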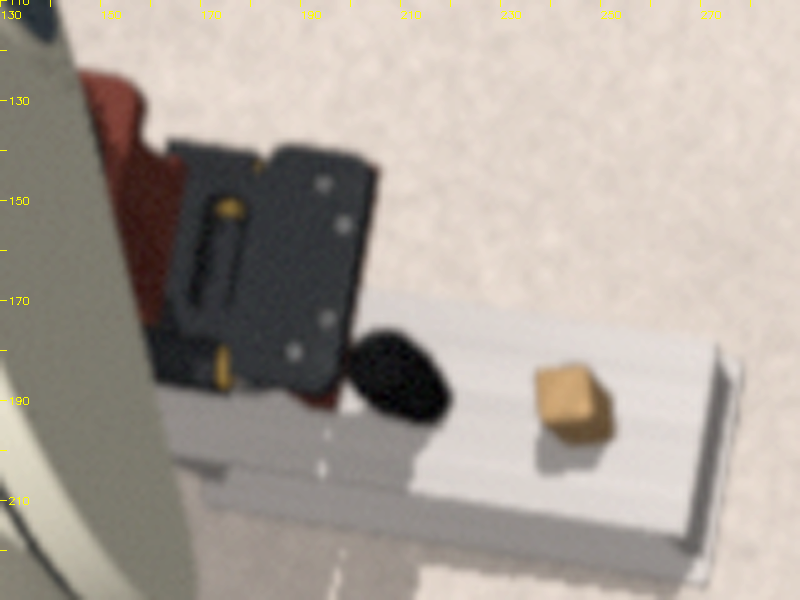

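View pics/b1.png

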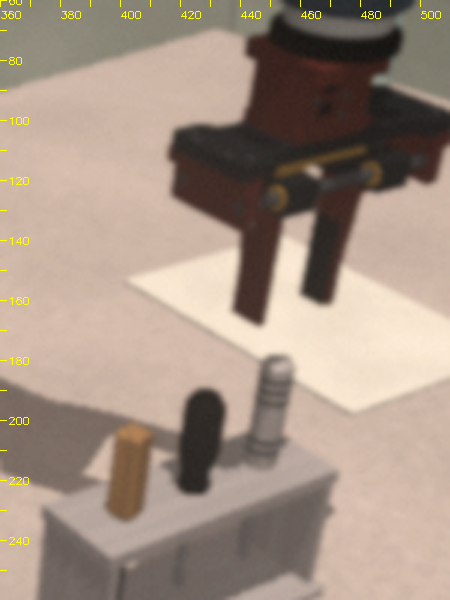

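```bash
python3 - <<'E'
from h import *
print(proj("scene",[594.5,271.5,181]),proj("top",[594.5,271.5,181]))
print(onz("scene",[452.4,179.4],181),onz("scene",[446.6,211.6],100))
E
```

```text
[451.92010003 177.665173  ] [168.94590128 176.1048099 ]
[599.49625804 266.40810827 181.        ] [593.12375184 277.03465918 100.        ]
```

Call:
{"name": "arm_command", "arguments": {"deltas": [[0.015, 0.002, 0, -0.008], [0.025, 0.001, 0.0005, 0], [0.025, 0, 0.0005, 0], [0.02, 0, 0, 0], [0.005, 0, 0, 0], [0, 0, 0, 0]]}}

```text
t: 2.3
ee_pos: [591.3, 276.7, 145.3]
orientation: [0.102, 1.574, -0.111]
ft_force: [0.3, 0.1, 0.8]
width: 49.8
```

```bash
python3 - <<'E'
from h import *
st([594.5,271.5,151],np.pi/2-0.142)
b=ctrl.get_image("scene")[:,:,::-1]
crop(b,370,90,140,160,5 if 0 else 4,"b2.png")
E
```

```text
t 2.3 p [591.26 276.71 145.32] w 49.8 F [0.25 0.08 0.82] M [ 0.07 -0.06  0.04]
R [[-0.0065, 0.135, 0.9908], [-0.0053, 0.9908, -0.135], [-1.0, -0.0061, -0.0057]] jaw angle 1.4354
tool delta (m) [-0.0057 -0.0048  0.0039]
yaw 0.0066
```

View pics/b2.png

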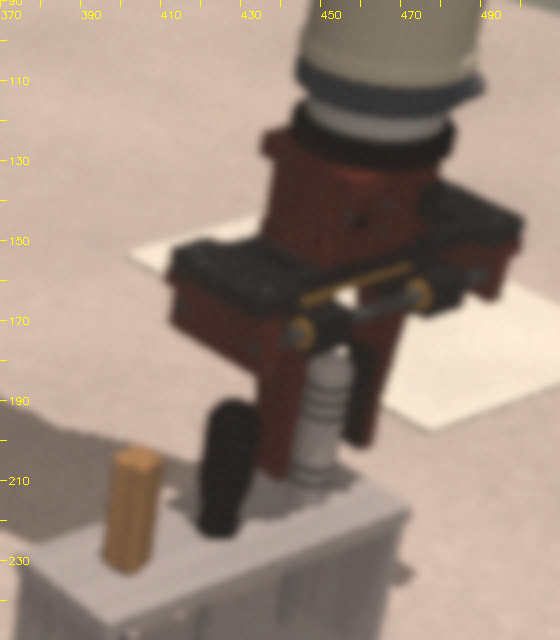

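The stylus handle (450,185–212) is between the fingers, a little nearer the left finger. I'll centre it and re-read the pose.

Call:
{"name": "arm_command", "arguments": {"deltas": [[-0.002, -0.0025, 0.002, 0], [-0.002, -0.0015, 0.001, 0], [0, 0, 0, 0], [0, 0, 0, 0]]}}

```text
t: 2.75
ee_pos: [595.6, 273.0, 153.6]
orientation: [0.104, 1.569, -0.108]
ft_force: [1.4, 0.7, -0.2]
width: 50.0
```

```bash
python3 - <<'E'
from h import *
st([594.5,271.5,149],np.pi/2-0.142)
E
```

```text
t 2.75 p [595.65 273.02 153.61] w 50.0 F [ 1.38  0.68 -0.25] M [-0.02 -0.01  0.01]
R [[-0.0011, 0.1346, 0.9909], [-0.0029, 0.9909, -0.1346], [-1.0, -0.0031, -0.0007]] jaw angle 1.4358
tool delta (m) [ 0.0046 -0.0016 -0.0009]
yaw 0.007
```

Call:
{"name": "arm_command", "arguments": {"deltas": [[0.003, -0.001, 0, 0], [0, 0, 0, 0], [0, 0, 0, 0]]}}

```text
t: 3.05
ee_pos: [596.0, 272.0, 151.4]
orientation: [0.105, 1.567, -0.108]
ft_force: [0.0, 0.4, -0.5]
width: 50.0
```

Call:
{"name": "arm_command", "arguments": {"deltas": [[0, 0, 0, 0], [0, 0, 0, 0], [0, 0, 0, 0], [0, 0, 0, 0], [0, 0, 0, 0]], "hand": 0.0}}

```text
t: 3.55
ee_pos: [595.9, 271.9, 151.1]
orientation: [0.104, 1.568, -0.108]
ft_force: [0.1, 0.4, 0.5]
width: 21.7
```

```bash
python3 - <<'E'
from h import *
st([594.5,271.5,149],np.pi/2-0.142)
E
```

```text
t 3.55 p [595.88 271.94 151.08] w 21.7 F [0.08 0.37 0.5 ] M [-0.01 -0.01  0.07]
R [[0.0, 0.1349, 0.9909], [-0.0024, 0.9909, -0.1349], [-1.0, -0.0024, 0.0004]] jaw angle 1.4355
tool delta (m) [ 0.0021 -0.0006 -0.0013]
yaw 0.0067
```

Call:
{"name": "arm_command", "arguments": {"deltas": [[-0.01, 0, 0, 0], [-0.015, 0, 0, 0], [-0.02, 0, 0, 0], [-0.012, 0, 0, 0], [-0.004, 0, 0, 0], [0, 0, 0, 0], [0, 0, 0, 0]]}}

```text
t: 4.25
ee_pos: [595.9, 272.2, 217.9]
orientation: [0.105, 1.567, -0.108]
ft_force: [-0.2, 0.1, -2.2]
width: 21.8
```

```bash
python3 - <<'E'
from h import *
st([595.9,272,221],np.pi/2-0.142)
b=ctrl.get_image("scene")[:,:,::-1]
crop(b,370,60,140,190,3,"b3.png")
E
```

```text
t 4.25 p [595.88 272.16 217.94] w 21.8 F [-0.19  0.15 -2.23] M [0.03 0.   0.06]
R [[0.001, 0.1348, 0.9909], [-0.002, 0.9909, -0.1348], [-1.0, -0.0018, 0.0013]] jaw angle 1.4356
tool delta (m) [-0.0031 -0.0002  0.    ]
yaw 0.0068
```

View pics/b3.png

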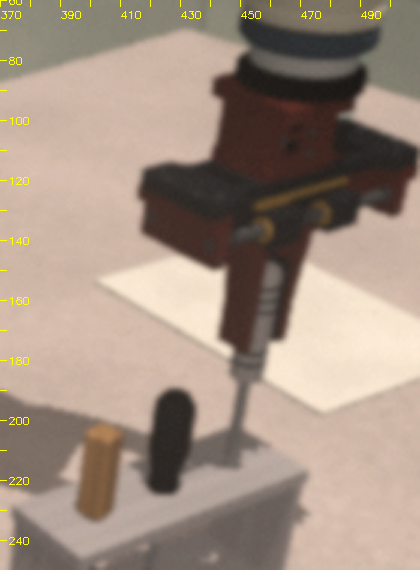

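The stylus is lifted, with its tip still in the hole (about 13 mm below the plate face). Now I'll lean it in the pads by dragging the grip toward the front, levering the rod on the hole's rim.

Call:
{"name": "arm_command", "arguments": {"deltas": [[0, 0, -0.004, 0], [0, 0, -0.005, 0], [0.0005, 0, -0.005, 0], [0.001, 0, -0.005, 0], [0, 0, 0, 0]]}}

```text
t: 4.8
ee_pos: [580.8, 274.2, 216.8]
orientation: [0.104, 1.555, -0.107]
ft_force: [1.8, -0.7, 0.2]
width: 21.7
```

```bash
python3 - <<'E'
from h import *
st([595.9,272,221],np.pi/2-0.142)
b=ctrl.get_image("scene")[:,:,::-1]
crop(b,370,60,140,190,3,"b4.png")
E
```

```text
t 4.8 p [580.78 274.22 216.75] w 21.7 F [ 1.76 -0.65  0.24] M [-0.16 -0.38 -0.03]
R [[0.0128, 0.1338, 0.9909], [-0.0026, 0.991, -0.1338], [-0.9999, -0.0008, 0.013]] jaw angle 1.4366
tool delta (m) [-0.004  -0.0002  0.0153]
yaw 0.0078
```

View pics/b4.png

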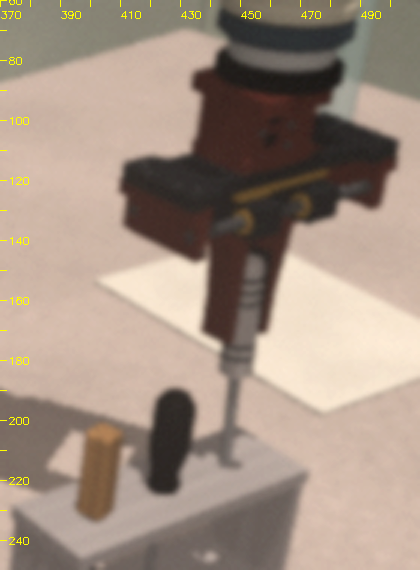

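Call:
{"name": "arm_command", "arguments": {"deltas": [[0.0005, 0, -0.005, 0], [0.001, 0, -0.005, 0], [0.001, 0, -0.005, 0], [0.0015, 0, -0.005, 0], [0.0015, 0, -0.005, 0], [0, 0, 0, 0]]}}

```text
t: 5.45
ee_pos: [559.7, 277.5, 212.9]
orientation: [0.105, 1.544, -0.105]
ft_force: [3.0, -0.7, -0.6]
width: 21.7
```

```bash
python3 - <<'E'
from h import *
st([595.9,272,221],np.pi/2-0.142)
b=ctrl.get_image("scene")[:,:,::-1]
crop(b,370,60,140,190,3,"b5.png")
E
```

```text
t 5.45 p [559.71 277.51 212.93] w 21.7 F [ 2.96 -0.69 -0.63] M [-0.3  -0.76 -0.01]
R [[0.0239, 0.1337, 0.9907], [-0.0017, 0.991, -0.1337], [-0.9997, 0.0016, 0.0239]] jaw angle 1.4367
tool delta (m) [-0.0072 -0.0006  0.0368]
yaw 0.0079
```

View pics/b5.png

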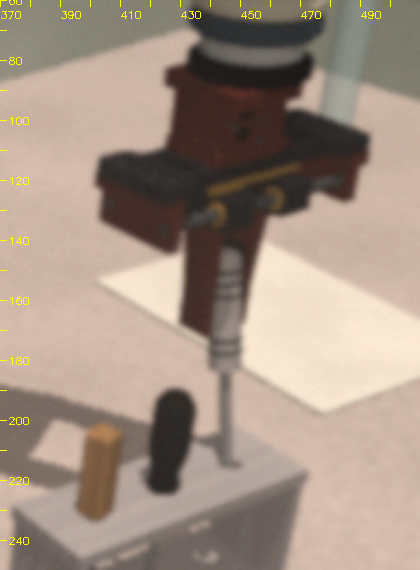

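Call:
{"name": "arm_command", "arguments": {"deltas": [[0.0015, 0, -0.005, 0], [0.002, 0, -0.005, 0], [0.002, 0, -0.005, 0], [0.002, 0, -0.005, 0], [0.002, 0, -0.005, 0], [0, 0, 0, 0]]}}

```text
t: 6.1
ee_pos: [531.2, 281.4, 200.8]
orientation: [0.105, 1.549, -0.106]
ft_force: [1.5, 0.1, 0.1]
width: 21.3
```

```bash
python3 - <<'E'
from h import *
st([595.9,272,221],np.pi/2-0.142)
b=ctrl.get_image("scene")[:,:,::-1]
crop(b,370,60,140,190,3,"b6.png")
a=ctrl.get_image("top")[:,:,::-1]
crop(a,100,110,180,140,4,"a6.png")
E
```

```text
t 6.1 p [531.21 281.35 200.82] w 21.3 F [1.5  0.1  0.06] M [-0.08 -0.49  0.  ]
R [[0.0192, 0.1339, 0.9908], [-0.0019, 0.991, -0.1339], [-0.9998, 0.0007, 0.0193]] jaw angle 1.4364
tool delta (m) [-0.0189 -0.0006  0.0657]
yaw 0.0076
```

View pics/b6.png

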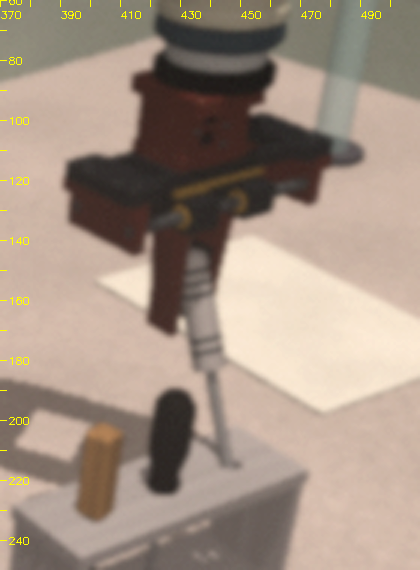

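View pics/a6.png

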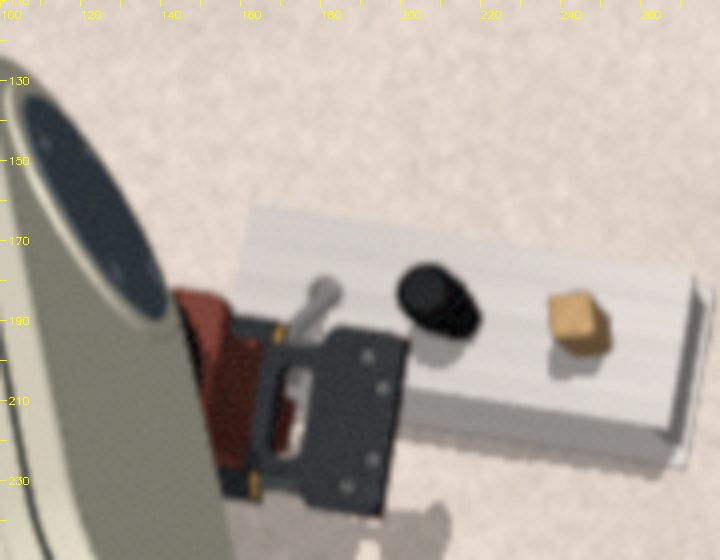

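Stylus leans about 30° now: handle top (436,143), shoulder (439,183), rod entering the hole at (447,214). I'll withdraw along the rod's axis and raise it to measure the tilt.

Call:
{"name": "arm_command", "arguments": {"deltas": [[-0.013, 0, -0.008, 0], [-0.013, 0, -0.008, 0], [-0.03, 0, 0, 0], [-0.03, 0, 0, 0], [-0.02, 0, 0, 0], [0, 0, 0, 0], [0, 0, 0, 0]]}}

```text
t: 6.9
ee_pos: [506.7, 283.3, 313.3]
orientation: [0.104, 1.557, -0.108]
ft_force: [-0.4, -0.2, -1.8]
width: 21.5
```

```bash
python3 - <<'E'
from h import *
st()
b=ctrl.get_image("scene")[:,:,::-1]
crop(b,370,20,150,190,3,"b7.png",2)
a=ctrl.get_image("top")[:,:,::-1]
crop(a,100,110,180,140,4,"a7.png")
E
```

```text
t 6.9 p [506.69 283.31 313.27] w 21.5 F [-0.45 -0.15 -1.8 ] M [0.   0.05 0.02]
R [[0.0111, 0.1345, 0.9909], [-0.0033, 0.9909, -0.1344], [-0.9999, -0.0018, 0.0115]] jaw angle 1.4359
```

View pics/b7.png

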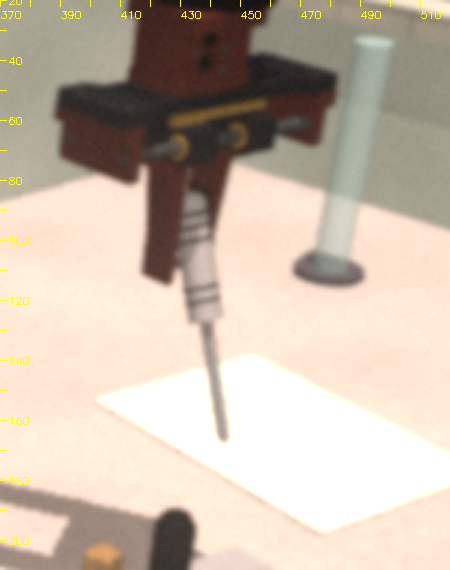

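View pics/a7.png

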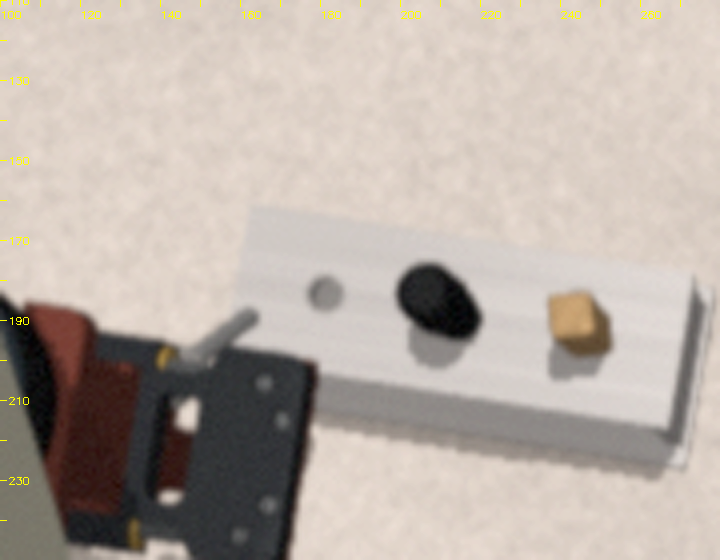

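```bash
cat > sty.py <<'E'
from h import *
def fitsty(o,R,obs,bias=0):
    # params: theta in tool xz plane, offset z of axis at grasp, s grasp->tip along axis, scene v bias
    def pt(q,k): # k dist from tip up the axis
        d=np.array([np.cos(q[0]),0,np.sin(q[0])])
        return o+R@(np.array([6,0,q[1]])+d*(q[2]-k))
    def f(q):
        r=[]
        for n,k,uv in obs:
            e=proj(n,pt(q,k))-uv
            if n=="scene": e=e+[0,q[3]]
            r+=list(e)
        return np.array(r+[q[1]/5,(q[2]-125)/4,(q[3]-2)/2])
    r=least_squares(f,[.5,0,125,2]);return r.x,r.fun.round(1),pt(r.x,0)
E
python3 - <<'E'
from sty import *
o=np.array([506.69,283.31,313.27]);R=Ro.from_rotvec(ctrl.get_obs()["orientation"]).as_matrix()
q,f,tip=fitsty(o,R,[("scene",161,[435,85.3]),("scene",80,[438.3,127.3]),("scene",0,[444.3,166.7]),("top",0,[163.3,189]),("top",80,[149,198.5])])
print(q,np.degrees(q[0]),f,tip)
print("angle vs vertical",np.degrees(q[0])+np.degrees(np.arcsin(R[0,0])))
print("hole",onz("top",[181.3,183.2],100))
E
```

```text
[  0.36728969  19.64974316 126.24416749  -1.01946576] 21.044148923348047 [-0.6 -0.7  1.2  0.2  0.1  1.3  1.9 -0.3 -2.3  2.   3.9  0.3 -1.5] [572.35799566 274.09644763 190.1523012 ]
angle vs vertical 21.63594990234648
hole [596.65785084 273.22516892 100.        ]
```

```bash
python3 - <<'E'
from sty import *
st()
for b in(0,2,3): print(b,tri([("top",[163.3,189]),("scene",[444.3,166.7-b])]))
o=np.array([506.69,283.31,313.27]);R=Ro.from_rotvec(ctrl.get_obs()["orientation"]).as_matrix()
for th in(20,25,30,35):
  t=np.radians(th);d=np.array([np.cos(t),0,np.sin(t)])
  P=[o+R@(np.array([6,0,0])+d*(125-k)) for k in(0,80,161)]
  print(th,[proj("scene",p).round(1).tolist() for p in P],[proj("top",p).round(1).tolist() for p in P],P[0].round(1))
P=o+R@[25,0,0];print(proj("scene",P),proj("scene",o+R@[25,-11,0]),proj("scene",o+R@[25,-24,0]))
E
```

```text
t 7.0 p [506.81 283.25 312.48] w 21.5 F [-0.16  0.18 -1.41] M [-0.01  0.08 -0.03]
R [[0.0103, 0.1344, 0.9909], [-0.0039, 0.9909, -0.1344], [-0.9999, -0.0025, 0.0108]] jaw angle 1.436
0 (array([570.92076073, 275.65062651, 194.30647259]), array([ 0.2,  0.2,  0.3, -0.1]))
2 (array([570.43513474, 274.47064131, 198.78608787]), array([ 0.1,  0.1,  0.1, -0. ]))
3 (array([570.19292531, 273.88274252, 201.01625606]), array([-0., -0., -0.,  0.]))
20 [[436.5, 164.6], [432.1, 124.5], [427.4, 82.1]] [[162.9, 202.3], [144.1, 214.5], [120.9, 229.4]] [550.3 277.1 190.3]
25 [[440.4, 164.6], [433.5, 124.4], [426.2, 82.3]] [[163.2, 195.8], [144.2, 211.9], [120.9, 231.6]] [560.3 275.7 194.6]
30 [[444.2, 164.2], [434.8, 124.1], [425.1, 82.6]] [[163.2, 189.4], [144.1, 209.4], [121.0, 233.8]] [569.8 274.5 199.7]
35 [[448.0, 163.2], [436.2, 123.6], [424.1, 83.1]] [[163.0, 183.1], [144.0, 207.0], [121.1, 235.9]] [578.9 273.3 205.7]
[428.17789114 110.63668625] [424.00782296 111.68770461] [419.02508589 112.94354694]
```

```bash
python3 - <<'E'
from h import *
b=ctrl.get_image("scene")[:,:,::-1]
crop(b,405,70,70,105,8 if 0 else 6,"b8.png",1.6)
E
```

```text
(no output)
```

View pics/b8.png

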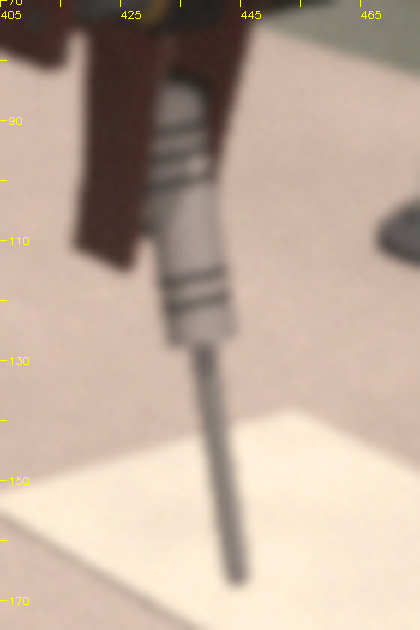

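```bash
python3 - <<'E'
from h import *
st()
b=ctrl.get_image("top")[:,:,::-1]
crop(b,125,170,60,50,12,"a8.png",1.6)
E
```

```text
t 7.05 p [506.84 283.12 312.02] w 21.4 F [-0.31 -0.51 -0.7 ] M [ 0.07  0.02 -0.02]
R [[0.0098, 0.1346, 0.9909], [-0.0043, 0.9909, -0.1345], [-0.9999, -0.003, 0.0102]] jaw angle 1.4358
```

View pics/a8.png

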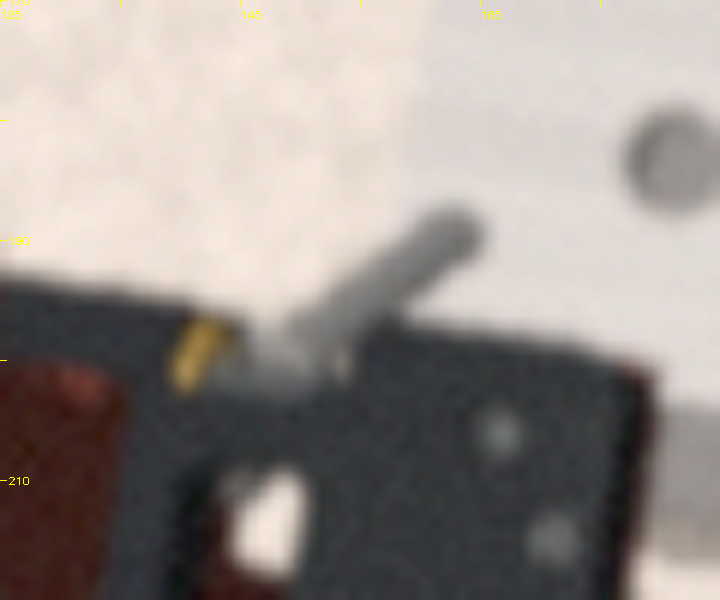

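```bash
python3 - <<'E'
from sty import *
o=np.array([506.8,283.2,312.9]);R=Ro.from_rotvec(ctrl.get_obs()["orientation"]).as_matrix()
for b in (1,2.3,3.5):
  def pts(q):
    d=np.array([q[3],q[4],1]);d/=np.linalg.norm(d);return q[:3],q[:3]+80*d,q[:3]+161*d,d
  def f(q):
    t,s,h,_=pts(q)
    return np.concatenate([proj("scene",t)+[0,b]-[444.5,166.7],proj("scene",s)+[0,b]-[438.8,126.5],proj("top",t)-[163.3,189.2],proj("top",s)-[148.5,199.5]])
  r=least_squares(f,[570,274,200,-.4,0])
  t,s,h,d=pts(r.x);print(b,t,s,d,r.fun.round(1)); 
  T=R.T@d; print("tool dir",T,"deg in xz",np.degrees(np.arctan2(-T[2],-T[0])),"in xy",np.degrees(np.arctan2(-T[1],-T[0])), "tip tool",R.T@(t-o),"shoulder tool",R.T@(s-o),"top",proj("scene",h)+[0,b])
E
```

```text
1 [570.5605236  275.1870517  196.58022572] [543.64991893 273.22869415 271.8928023 ] [-0.33638256 -0.02447947  0.94140721] [-0.  -0.1 -0.1  0.1  0.  -0.  -0.1 -0.1]
tool dir [-0.9444072  -0.0725526  -0.32067299] deg in xz 18.754892831852672 in xy 4.393029623974965 tip tool [116.94923126   1.01343603  63.10112403] shoulder tool [41.3966555  -4.79077209 37.44728488] top [432.4606617  83.8102384]
2.3 [570.25159871 274.46847493 199.36971281] [543.39885894 272.39674828 274.69990806] [-0.33565925 -0.02589658  0.94162744] [-0.1 -0.  -0.3  0.1 -0.1 -0.1 -0.1 -0.2]
tool dir [-0.94461419 -0.07386023 -0.31976351] deg in xz 18.701591899475936 in xy 4.470911992722774 tip tool [114.16025347   0.2508178   62.91935025] shoulder tool [38.59111857 -5.65800096 37.33826911] top [432.27218324  83.6842144 ]
3.5 [569.96715296 273.80704523 201.93554068] [543.16737342 271.63117056 277.28165794] [-0.33499724 -0.02719843  0.94182647] [-0.3  0.1 -0.4  0.1 -0.1 -0.2 -0.2 -0.2]
tool dir [-0.94480107 -0.07506183 -0.3189305 ] deg in xz 18.652812789547504 in xy 4.5424500979446965 tip tool [111.59489346  -0.45115694  62.75192631] shoulder tool [36.01080803 -6.45610343 37.23748634] top [432.09766746  83.56754417]
```

The handle has slipped: the tilt is only about 20°, and the pads hold it only near its top, off the pad centre. That grip is too weak, so I'll put the tip back in the hole, let it hang and re-grip nearer the handle's top, where it pivots.

Call:
{"name": "arm_command", "arguments": {"deltas": [[0.005, 0, 0.008, 0], [0.012, 0.001, 0.008, 0], [0.015, 0, 0.006, 0], [0.015, 0, 0.002, 0], [0.01, 0, 0, 0], [0.004, 0, 0, 0], [0, 0, 0, 0], [0, 0, 0, 0]]}}

```text
t: 7.9
ee_pos: [532.6, 278.6, 239.1]
orientation: [0.1, 1.567, -0.114]
ft_force: [0.4, -0.5, -1.6]
width: 21.3
```

```bash
python3 - <<'E'
from h import *
st()
b=ctrl.get_image("scene")[:,:,::-1];a=ctrl.get_image("top")[:,:,::-1]
crop(b,405,110,80,120,5,"b9.png",1.6)
crop(a,130,160,70,50,10,"a9.png",1.6)
E
```

```text
t 7.9 p [532.57 278.59 239.14] w 21.3 F [ 0.42 -0.47 -1.58] M [ 0.05  0.01 -0.05]
R [[0.0003, 0.1357, 0.9908], [-0.0092, 0.9907, -0.1357], [-1.0, -0.0091, 0.0016]] jaw angle 1.4347
```

View pics/b9.png

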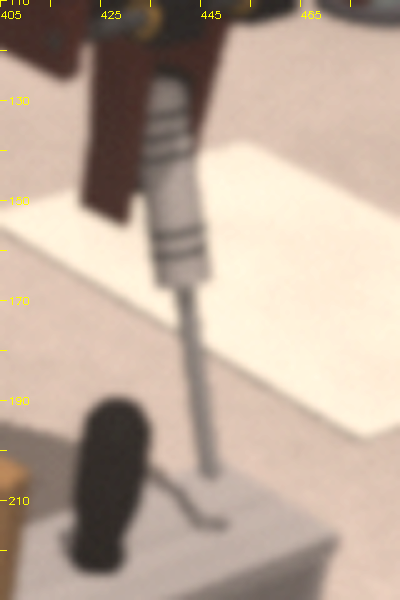

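View pics/a9.png

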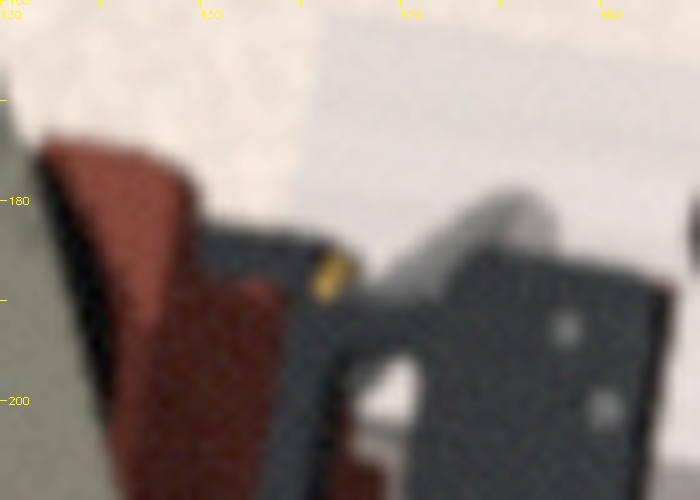

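```bash
python3 - <<'E'
from h import *
o=ctrl.get_obs();R=Ro.from_rotvec(o["orientation"]).as_matrix();tip=o["ee_pos"]+R@[114.2,.3,62.9]
print("tip",tip,proj("scene",tip)+[0,2.3],proj("top",tip)); H=onz("top",[181.7,183.3],100)
print(H,proj("scene",H)+[0,2.3], "delta tool",R.T@(H-tip))
for b in(2.3,):print(tri([("scene",[447.2,204.5-b]),("top",proj("top",tip))]))
E
```

```text
tip [595.16392831 269.46450313 125.63823439] [447.09109028 204.75931574] [179.46650944 181.57099622]
[596.4858591  272.50924791 100.        ] [446.55537888 215.31664985] delta tool [25.61176288  3.41640472  0.83834077]
(array([595.15987305, 269.38838976, 126.23569047]), array([-0.1,  0. , -0.1, -0.1]))
```

Call:
{"name": "arm_command", "arguments": {"deltas": [[0, 0.003, -0.002, 0], [0, 0, -0.001, 0], [0.005, 0, 0.001, 0], [0.005, 0, 0, 0], [0, 0, 0, 0]]}}

```text
t: 8.5
ee_pos: [531.6, 282.9, 231.2]
orientation: [0.101, 1.563, -0.111]
ft_force: [-0.6, 0.1, -1.7]
width: 21.3
```

```bash
cat > tipchk.py <<'E'
from h import *
import sys
def chk(T=(114.2,.3,62.9)):
    st()
    o=ctrl.get_obs();R=Ro.from_rotvec(o["orientation"]).as_matrix();tip=o["ee_pos"]+R@np.array(T)
    H=np.array([596.4,272.6,100]);print("tip",tip.round(1),"hole delta tool mm",(R.T@(H-tip)).round(1))
if __name__=="__main__": chk()
E
python3 tipchk.py
```

```text
t 8.5 p [531.6  282.93 231.17] w 21.3 F [-0.58  0.11 -1.66] M [0.03 0.09 0.05]
R [[0.0049, 0.1351, 0.9908], [-0.0068, 0.9908, -0.1351], [-1.0, -0.0061, 0.0057]] jaw angle 1.4353
tip [594.5 274.  117.3] hole delta tool mm [17.4 -1.   1.9]
```

Call:
{"name": "arm_command", "arguments": {"deltas": [[0.005, -0.0005, 0.001, 0], [0.005, -0.0005, 0, 0], [0.005, 0, 0, 0], [0.005, 0, 0.001, 0], [0.005, 0, 0.001, 0], [0, 0, 0, 0]]}}

```text
t: 9.1
ee_pos: [534.6, 280.9, 203.2]
orientation: [0.101, 1.564, -0.112]
ft_force: [-0.4, -0.2, -0.5]
width: 21.5
```

```bash
python3 - <<'E'
from tipchk import *
chk()
b=ctrl.get_image("scene")[:,:,::-1]
crop(b,405,110,80,120,5,"b10.png",1.6)
E
```

```text
t 9.1 p [534.62 280.93 203.15] w 21.5 F [-0.44 -0.24 -0.46] M [-0.04  0.01  0.07]
R [[0.0038, 0.1352, 0.9908], [-0.0075, 0.9908, -0.1351], [-1.0, -0.0069, 0.0048]] jaw angle 1.4352
tip [597.4 271.9  89.3] hole delta tool mm [-10.8   0.5  -1.1]
```

View pics/b10.png

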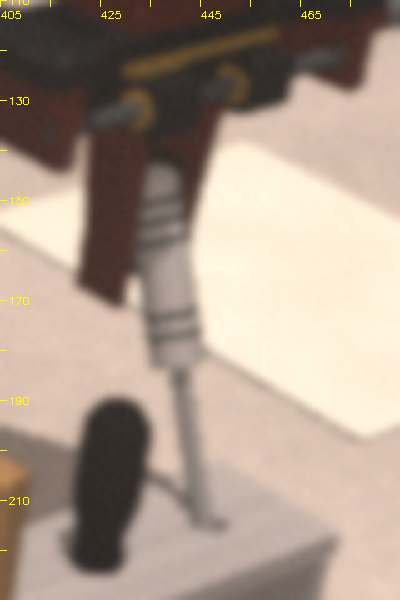

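Call:
{"name": "arm_command", "arguments": {"deltas": [[0.006, 0, 0.002, 0], [0.008, 0, 0.003, 0], [0.008, 0, 0.003, 0], [0.008, 0, 0.003, 0], [0.006, 0, 0.002, 0], [0, 0, 0, 0]]}}

```text
t: 9.75
ee_pos: [550.0, 279.0, 164.8]
orientation: [0.102, 1.561, -0.111]
ft_force: [1.5, 0.0, -0.6]
width: 21.5
```

```bash
python3 - <<'E'
from tipchk import *
chk()
b=ctrl.get_image("scene")[:,:,::-1]
crop(b,405,130,80,120,5,"b11.png",1.6)
E
```

```text
t 9.75 p [550.03 279.01 164.75] w 21.5 F [ 1.47  0.04 -0.59] M [-0.01 -0.29  0.02]
R [[0.0063, 0.1352, 0.9908], [-0.0066, 0.9908, -0.1352], [-1.0, -0.0057, 0.0071]] jaw angle 1.4352
tip [613.1 270.1  51. ] hole delta tool mm [-49.1  -0.  -16.6]
```

View pics/b11.png

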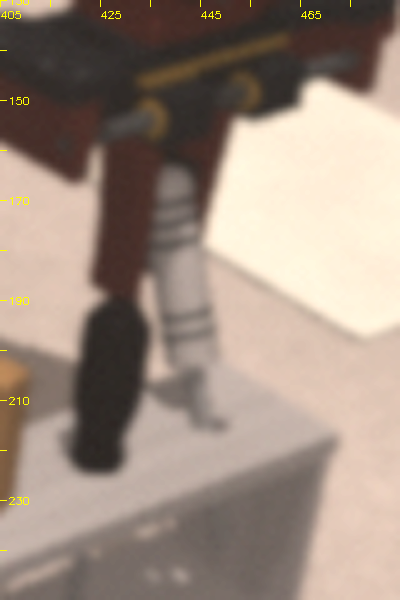

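Call:
{"name": "arm_command", "arguments": {"deltas": [[0, 0, 0.005, 0], [0, 0, 0.005, 0], [0, 0, 0.005, 0], [0, 0, 0.005, 0], [0, 0, 0.005, 0], [0, 0, 0.004, 0], [0, 0, 0, 0]]}}

```text
t: 10.5
ee_pos: [577.3, 275.0, 165.0]
orientation: [0.101, 1.57, -0.113]
ft_force: [-4.2, 1.0, -0.1]
width: 21.7
```

```bash
python3 - <<'E'
from tipchk import *
chk()
b=ctrl.get_image("scene")[:,:,::-1]
crop(b,405,130,80,120,5,"b12.png",1.6)
E
```

```text
t 10.5 p [577.29 275.   165.  ] w 21.7 F [-4.22  0.97 -0.11] M [0.31 0.68 0.09]
R [[-0.0024, 0.1357, 0.9907], [-0.0072, 0.9907, -0.1357], [-1.0, -0.0074, -0.0014]] jaw angle 1.4346
tip [639.4 265.9  50.7] hole delta tool mm [-49.2   0.4 -43.5]
```

View pics/b12.png

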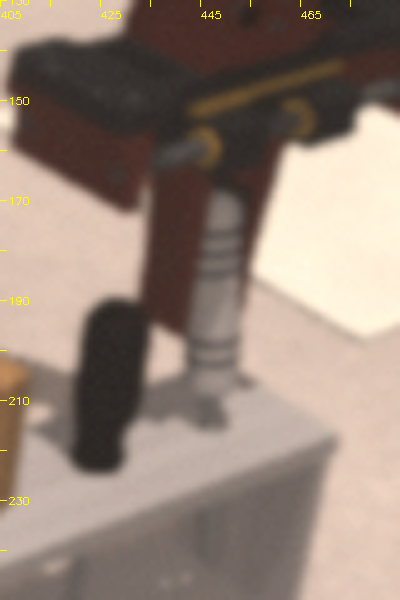

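Call:
{"name": "arm_command", "arguments": {"deltas": [[0, 0, 0.004, 0], [0.002, 0, 0.004, 0], [0.002, 0, 0.003, 0], [0, 0, 0, 0]]}}

```text
t: 10.95
ee_pos: [584.6, 274.0, 160.4]
orientation: [0.101, 1.578, -0.114]
ft_force: [-1.5, 0.4, -2.2]
width: 21.7
```

Call:
{"name": "arm_command", "arguments": {"deltas": [[0, 0, 0, 0], [0, 0, 0, 0], [0, 0, 0, 0], [0, 0, 0, 0], [0, 0, 0, 0], [0, 0, 0, 0]], "hand": 0.045}}

```text
t: 11.55
ee_pos: [588.9, 274.0, 162.5]
orientation: [0.102, 1.568, -0.111]
ft_force: [-0.2, -0.2, 0.2]
width: 44.9
```

```bash
python3 - <<'E'
from tipchk import *
chk()
b=ctrl.get_image("scene")[:,:,::-1]
crop(b,390,120,100,120,5,"b13.png",1.6)
E
```

```text
t 11.55 p [588.86 274.02 162.54] w 44.9 F [-0.22 -0.24  0.17] M [ 0.02 -0.1  -0.02]
R [[-0.0006, 0.1355, 0.9908], [-0.006, 0.9908, -0.1355], [-1.0, -0.006, 0.0002]] jaw angle 1.4349
tip [651.1 265.1  48.4] hole delta tool mm [-51.7  -0.3 -55.2]
```

View pics/b13.png

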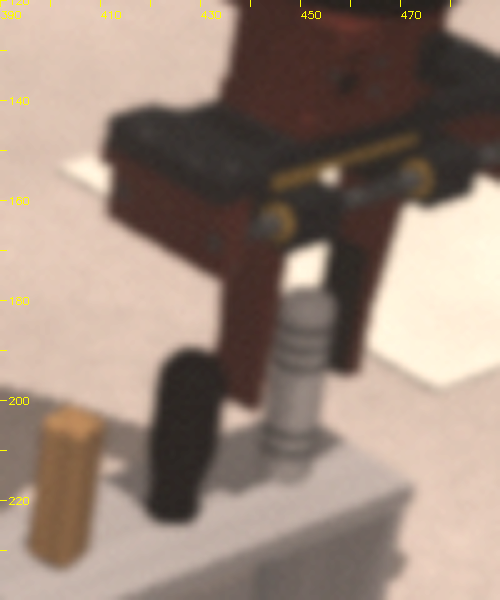

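Stylus seated again: top (450,178), shoulder (446,214). Re-gripping on the top 26 mm of the handle, off-centre by 6 mm toward the robot side.

Call:
{"name": "arm_command", "arguments": {"deltas": [[-0.005, 0, 0.003, 0], [-0.005, 0, 0.004, 0], [-0.004, 0, 0.003, 0], [0, 0, 0, 0], [0, 0, 0, 0]]}}

```text
t: 12.1
ee_pos: [600.3, 272.7, 178.4]
orientation: [0.102, 1.567, -0.111]
ft_force: [1.5, -0.8, -0.2]
width: 44.9
```

```bash
python3 - <<'E'
from h import *
st([602.3,271.8,180],np.pi/2-.142)
E
```

```text
t 12.1 p [600.25 272.74 178.41] w 44.9 F [ 1.5  -0.81 -0.19] M [ 0.03  0.07 -0.01]
R [[0.0006, 0.1355, 0.9908], [-0.0056, 0.9908, -0.1355], [-1.0, -0.0055, 0.0014]] jaw angle 1.4349
tool delta (m) [-0.0016 -0.0007  0.0022]
yaw 0.0061
```

Call:
{"name": "arm_command", "arguments": {"deltas": [[-0.0015, -0.0005, 0.002, 0], [0, 0, 0, 0], [0, 0, 0, 0]]}}

```text
t: 12.4
ee_pos: [602.1, 271.8, 179.8]
orientation: [0.102, 1.568, -0.111]
ft_force: [0.5, -0.2, -0.5]
width: 45.0
```

Call:
{"name": "arm_command", "arguments": {"deltas": [[0, 0, 0, 0], [0, 0, 0, 0], [0, 0, 0, 0], [0, 0, 0, 0], [0, 0, 0, 0]], "hand": 0.0}}

```text
t: 12.9
ee_pos: [601.7, 271.8, 179.4]
orientation: [0.102, 1.568, -0.111]
ft_force: [0.2, -0.3, 0.4]
width: 21.0
```

```bash
python3 - <<'E'
from h import *
st([602.3,271.8,180],np.pi/2-.142)
b=ctrl.get_image("scene")[:,:,::-1]
crop(b,390,100,100,130,5 if 0 else 4,"b14.png",1.6)
E
```

```text
t 12.9 p [601.73 271.76 179.42] w 21.0 F [ 0.22 -0.25  0.36] M [ 0.03 -0.03 -0.02]
R [[-0.0005, 0.1353, 0.9908], [-0.0061, 0.9908, -0.1353], [-1.0, -0.0062, 0.0003]] jaw angle 1.435
tool delta (m) [-0.0006  0.0001  0.0006]
yaw 0.0062
```

View pics/b14.png

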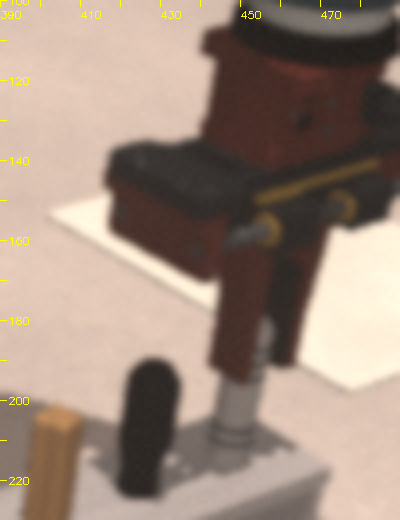

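Call:
{"name": "arm_command", "arguments": {"deltas": [[-0.01, 0, 0, 0], [-0.015, 0, 0, 0], [-0.02, 0, 0, 0], [-0.013, 0, 0, 0], [-0.003, 0, 0, 0], [0, 0, 0, 0], [0, 0, 0, 0]]}}

```text
t: 13.65
ee_pos: [601.7, 272.2, 246.3]
orientation: [0.102, 1.567, -0.111]
ft_force: [0.0, 0.1, -0.8]
width: 21.2
```

```bash
python3 - <<'E'
from h import *
st()
b=ctrl.get_image("scene")[:,:,::-1]
crop(b,390,50,100,180,3,"b15.png",1.6)
E
```

```text
t 13.65 p [601.74 272.23 246.26] w 21.2 F [ 0.05  0.09 -0.82] M [ 0.01  0.01 -0.03]
R [[0.0004, 0.1354, 0.9908], [-0.0056, 0.9908, -0.1354], [-1.0, -0.0055, 0.0012]] jaw angle 1.435
```

View pics/b15.png

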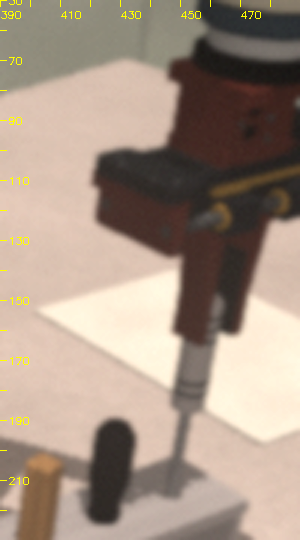

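Call:
{"name": "arm_command", "arguments": {"deltas": [[0, 0, -0.005, 0], [0, 0, -0.006, 0], [0.0005, 0, -0.006, 0], [0.0005, 0, -0.006, 0], [0.001, 0, -0.006, 0], [0.001, 0, -0.006, 0], [0.001, 0, -0.005, 0], [0, 0, 0, 0]]}}

```text
t: 14.5
ee_pos: [559.3, 277.8, 240.6]
orientation: [0.101, 1.565, -0.111]
ft_force: [2.1, -0.7, 0.5]
width: 21.2
```

```bash
python3 - <<'E'
from h import *
st()
b=ctrl.get_image("scene")[:,:,::-1]
crop(b,390,80,100,150,4,"b16.png",1.6)
E
```

```text
t 14.5 p [559.35 277.79 240.65] w 21.2 F [ 2.06 -0.7   0.48] M [-0.15 -0.52  0.07]
R [[0.0024, 0.1348, 0.9909], [-0.0065, 0.9909, -0.1348], [-1.0, -0.0061, 0.0033]] jaw angle 1.4356
```

View pics/b16.png

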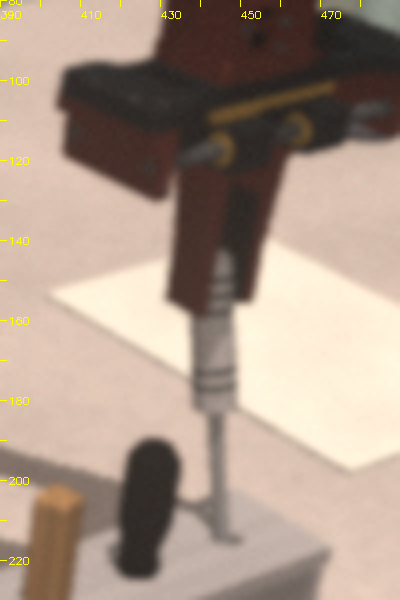

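Call:
{"name": "arm_command", "arguments": {"deltas": [[0.0015, 0, -0.005, 0], [0.0015, 0, -0.006, 0], [0.002, 0, -0.006, 0], [0.002, 0, -0.006, 0], [0.0025, 0, -0.006, 0], [0.002, 0, -0.004, 0], [0, 0, 0, 0]]}}

```text
t: 15.25
ee_pos: [524.4, 282.5, 228.0]
orientation: [0.101, 1.565, -0.111]
ft_force: [2.6, -0.5, -0.5]
width: 21.4
```

```bash
python3 - <<'E'
from h import *
st()
b=ctrl.get_image("scene")[:,:,::-1]
crop(b,390,80,100,150,4,"b17.png",1.6)
E
```

```text
t 15.25 p [524.39 282.48 227.99] w 21.4 F [ 2.64 -0.54 -0.46] M [-0.12 -0.64  0.  ]
R [[0.0031, 0.135, 0.9908], [-0.0064, 0.9908, -0.135], [-1.0, -0.0059, 0.0039]] jaw angle 1.4354
```

View pics/b17.png

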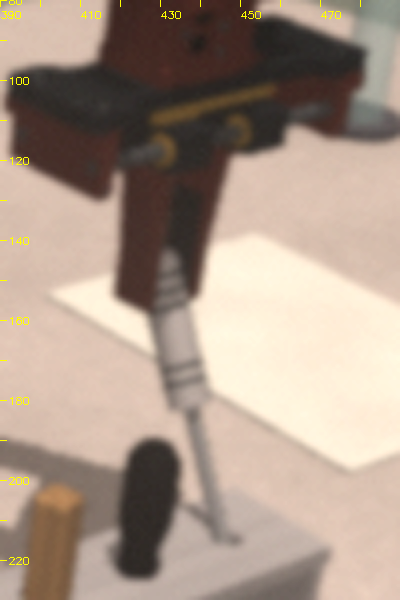

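Now a clear ~30° lean, with the handle's upper part fully between the pads. Withdrawing along the axis and measuring.

Call:
{"name": "arm_command", "arguments": {"deltas": [[-0.01, 0, -0.005, 0], [-0.013, 0, -0.007, 0], [-0.02, 0, -0.005, 0], [-0.02, 0, 0, 0], [-0.01, 0, 0, 0], [-0.002, 0, 0, 0], [0, 0, 0, 0], [0, 0, 0, 0]]}}

```text
t: 16.1
ee_pos: [501.6, 285.1, 307.9]
orientation: [0.101, 1.573, -0.113]
ft_force: [-0.0, -0.1, -1.4]
width: 21.3
```

```bash
python3 - <<'E'
from h import *
st()
b=ctrl.get_image("scene")[:,:,::-1];a=ctrl.get_image("top")[:,:,::-1]
crop(b,395,60,70,120,5,"b18.png",1.6)
crop(a,110,150,80,70,10 if 0 else 8,"a18.png",1.6)
E
```

```text
t 16.1 p [501.59 285.13 307.89] w 21.3 F [-0.03 -0.14 -1.45] M [0.   0.03 0.04]
R [[-0.0056, 0.1357, 0.9907], [-0.0074, 0.9907, -0.1357], [-1.0, -0.0081, -0.0045]] jaw angle 1.4347
```

View pics/b18.png

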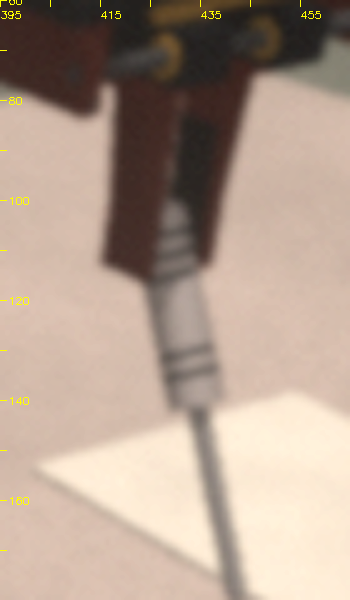

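View pics/a18.png

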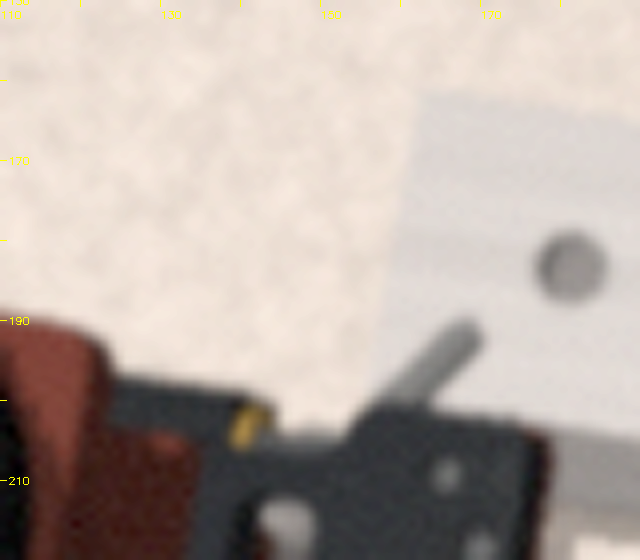

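```bash
python3 - <<'E'
from h import *
st()
b=ctrl.get_image("scene")[:,:,::-1]
cv2.imwrite("pics/s19.png",b)
crop(b,405,90,60,110,5,"b19.png",1.6)
E
```

```text
t 16.2 p [501.58 285.01 307.52] w 20.8 F [-0.08  0.96 -1.23] M [ 0.04 -0.02  0.07]
R [[-0.0061, 0.1357, 0.9907], [-0.0078, 0.9907, -0.1357], [-1.0, -0.0086, -0.005]] jaw angle 1.4347
```

View pics/b19.png

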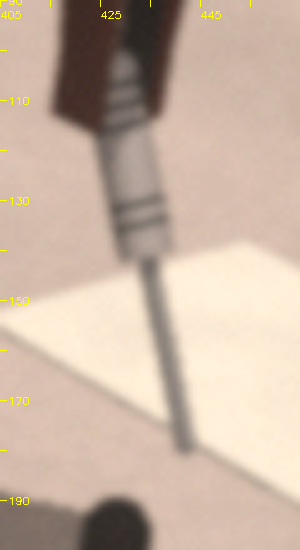

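```bash
cat > line.py <<'E'
from h import *
def line(o,R,sc_t,sc_s,tp_t,tp_r,b=2.3):
  # tp_r: top image rod point somewhere on axis (distance free)
  def pts(q):
    d=np.array([q[3],q[4],1]);d/=np.linalg.norm(d);return q[:3],q[:3]+80*d,q[:3]+161*d,d
  def f(q):
    t,s,h,d=pts(q)
    return np.concatenate([proj("scene",t)+[0,b]-sc_t,proj("scene",s)+[0,b]-sc_s,proj("top",t)-tp_t,proj("top",t+d*q[5])-tp_r])
  r=least_squares(f,[570,274,200,-.4,0,50]);t,s,h,d=pts(r.x)
  T=R.T@d; 
  print("tip",t.round(1),"dir",d.round(3),"res",r.fun.round(1),"k",r.x[5].round(0))
  print("deg xz",np.degrees(np.arctan2(-T[2],-T[0])).round(1),"xy",np.degrees(np.arctan2(-T[1],-T[0])).round(1),"tip tool",(R.T@(t-o)).round(1),"shoulder",(R.T@(s-o)).round(1),"top",(R.T@(h-o)).round(1), "px top",proj("scene",h)+[0,b])
  return t,d
E
python3 - <<'E'
from line import *
o=ctrl.get_obs();R=Ro.from_rotvec(o["orientation"]).as_matrix()
for b in(1.5,2.3,3):line(o["ee_pos"],R,[442,180],[434.2,141.2],[168.4,191.6],[160,199.4],b)
E
```

```text
tip [570.9 275.4 167.8] dir [-0.41  -0.009  0.912] res [ 0.5  0.1  0.3 -0.2  0.1  0.1  0.4  0.4] k 47.0
deg xz 24.2 xy 4.5 tip tool [139.3   1.   70.6] shoulder [66.6 -4.7 37.8] top [ -7.1 -10.6   4.7] px top [426.15842447  99.73085191]
tip [570.7 274.9 169.7] dir [-0.397 -0.022  0.917] res [ 0.4  0.   0.3 -0.2  0.   0.1  0.3  0.3] k 49.0
deg xz 23.4 xy 5.2 tip tool [137.4   0.5  70.4] shoulder [64.2 -6.3 38.8] top [ -9.9 -13.1   6.8] px top [426.19051903  99.68723512]
tip [570.5 274.4 171.4] dir [-0.388 -0.032  0.921] res [ 0.3  0.   0.3 -0.1  0.   0.1  0.3  0.3] k 51.0
deg xz 22.7 xy 5.8 tip tool [135.8  -0.   70.3] shoulder [62.3 -7.4 39.5] top [-12.1 -14.9   8.4] px top [426.2047531   99.65536282]
```

```bash
python3 - <<'E'
from line import *
print(proj("scene",[595.5,272.3,181]),proj("scene",[595.5,272.3,100]),"obs",[452.4,181.4],[446.6,213.6])
print(proj("top",[595.5,272.3,181]),"obs",[169.2,176.3])
# constrained
o=ctrl.get_obs();R=Ro.from_rotvec(o["orientation"]).as_matrix();p=o["ee_pos"]
def pt(q,k):
    d=np.array([np.cos(q[0]),0,np.sin(q[0])]);return p+R@(np.array([q[1],0,q[2]])-d*k)
def f(q): return np.concatenate([proj("scene",pt(q,0))+[q[4],q[3]]-[442,180],proj("scene",pt(q,80))+[q[4],q[3]]-[434.2,140.3],proj("top",pt(q,0))-[168.4,191.6],proj("top",pt(q,q[5]))-[160,199.4],[(q[3]-2.3)/1.,q[4]/1]])
r=least_squares(f,[.5,137,70,2.3,0,50]);print(np.degrees(r.x[0]),r.x,r.fun.round(1),"top of handle tool",R.T@(pt(r.x,161)-p),"tip",pt(r.x,0))
E
```

```text
[452.58543736 177.73148859] [446.10373441 212.85312382] obs [452.4, 181.4] [446.6, 213.6]
[168.47334357 175.49024343] obs [169.2, 176.3]
28.211267855315768 [  0.49237951 136.58588677  70.55318321   2.42928258  -0.21818257
  38.78541123] [ 0.1 -0.1  0.1 -0.   0.2 -0.   0.1  0.2  0.1 -0.2] top of handle tool [-5.28900416e+00  2.68361422e-15 -5.55539269e+00] tip [570.75241312 274.39248489 170.57502008]
```

Constrained fit (axis in the jaw's mid-plane) gives residuals ≤0.2 px: tilt 28.2°, handle top at tool (−5,0,−6), tip at tool (136.6,0,70.6), so about 2° from the bore's axis. Now retracting past the tools, then across to the supply.

Call:
{"name": "arm_command", "arguments": {"deltas": [[-0.004, 0, -0.012, 0], [-0.004, 0, -0.02, 0], [0, 0, -0.02, 0], [0, -0.015, -0.005, 0], [0, -0.03, 0.004, 0], [0, -0.035, 0.008, 0], [0, -0.035, 0.008, 0], [0, -0.035, 0.008, 0], [0, -0.035, 0.008, 0], [0, -0.035, 0.008, 0]]}}

```text
t: 17.25
ee_pos: [446.7, 63.0, 317.9]
orientation: [0.091, 1.577, -0.107]
ft_force: [0.5, 0.2, -0.6]
width: 21.3
```

Call:
{"name": "arm_command", "arguments": {"deltas": [[0, -0.035, 0.008, 0], [0, -0.035, 0.008, 0], [0, -0.035, 0.008, -0.02], [0, -0.035, 0.009, -0.02], [0, -0.03, 0.01, -0.02], [0, -0.02, 0.01, -0.02], [0, -0.015, 0.005, -0.02], [0, 0, 0, -0.02], [0, 0, 0, 0]]}}

```text
t: 18.15
ee_pos: [473.1, -159.0, 322.0]
orientation: [-0.005, 1.578, -0.014]
ft_force: [-0.0, 0.3, -1.1]
width: 21.3
```

```bash
python3 - <<'E'
from h import *
print(onz("top",[451.8,207.2],77.5))
st([483.7,-215.4,227.4],np.pi/2+.054)
E
```

```text
[ 561.54480907 -210.14429913   77.5       ]
t 18.15 p [ 473.14 -159.02  321.96] w 21.3 F [-0.02  0.33 -1.08] M [ 0.07  0.05 -0.03]
R [[-0.0074, 0.0053, 1.0], [-0.012, 0.9999, -0.0054], [-0.9999, -0.0121, -0.0074]] jaw angle 1.5655
tool delta (m) [ 0.0952 -0.0552  0.0116]
yaw -0.0593
```

Call:
{"name": "arm_command", "arguments": {"deltas": [[0.01, -0.015, 0.002, -0.03], [0.015, -0.02, 0.002, -0.02], [0.02, -0.015, 0, 0], [0.015, -0.004, 0, 0], [0.004, 0, 0, 0], [0, 0, 0, 0]]}}

```text
t: 18.75
ee_pos: [475.5, -209.1, 258.4]
orientation: [-0.049, 1.577, 0.031]
ft_force: [-0.4, 0.3, -0.9]
width: 21.2
```

```bash
python3 - <<'E'
from h import *
st([483.7,-215.4,227.4],np.pi/2+.054)
o=ctrl.get_obs();R=Ro.from_rotvec(o["orientation"]).as_matrix();tip=o["ee_pos"]+R@[136.6,0,70.55]
print("tip",tip,proj("scene",tip)+[0,2.4],proj("top",tip))
b=ctrl.get_image("scene")[:,:,::-1];a=ctrl.get_image("top")[:,:,::-1]
cv2.imwrite("pics/s20.png",b)
crop(b,190,200,130,150,4,"b20.png",1.6)
crop(a,390,160,100,90,7,"a20.png",1.6)
E
```

```text
t 18.75 p [ 475.55 -209.12  258.37] w 21.2 F [-0.42  0.26 -0.92] M [ 0.02  0.07 -0.04]
R [[-0.0062, -0.0507, 0.9987], [-0.0114, 0.9987, 0.0507], [-0.9999, -0.0111, -0.0067]] jaw angle 1.6215
tool delta (m) [ 0.031  -0.0063  0.008 ]
yaw -0.0032
tip [ 545.16121169 -207.10614792  121.30684169] [234.07275216 293.27194842] [455.98693891 213.48760551]
```

View pics/b20.png

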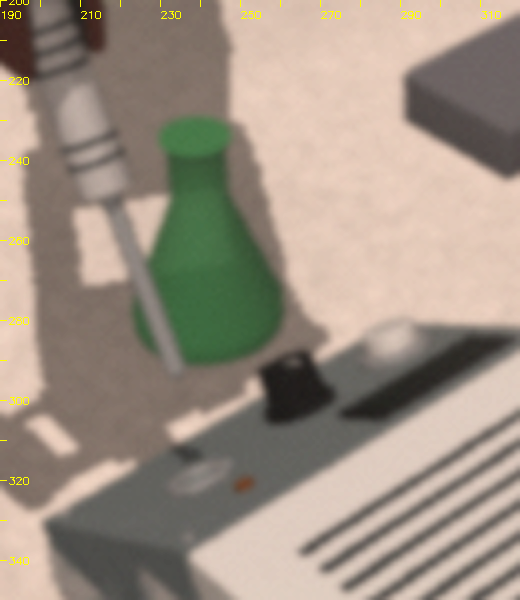

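View pics/a20.png

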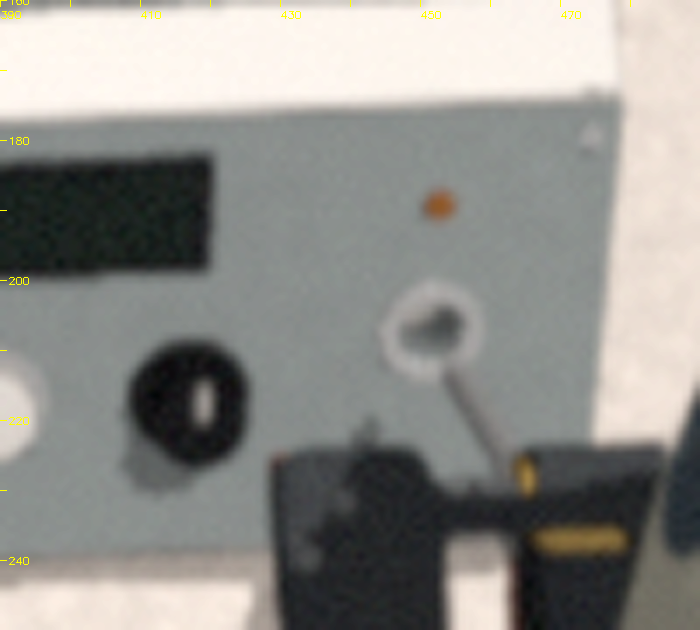

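```bash
python3 - <<'E'
from h import *
o=ctrl.get_obs();R=Ro.from_rotvec(o["orientation"]).as_matrix()
for b in(1,2.4): 
  t,e=tri([("top",[454.3,213.1]),("scene",[234.2,293-b])]); print(b,t,e,"tool",R.T@(t-o["ee_pos"]))
  c,e=tri([("top",[451.9,207.3]),("scene",[239.9,318.8-b])]);print("collar",c,e, "rel",t-c)
E
```

```text
1 [ 545.37181421 -205.95636934  118.38399034] [0.6 0.5 0.7 0. ] tool [140.39048682   1.51475964  70.09728589]
collar [ 561.31286688 -210.46831004   77.31390866] [0.1 0.  0.1 0. ] rel [-15.94105267   4.5119407   41.07008168]
2.4 [ 545.04710372 -205.45140196  120.78133767] [0.6 0.5 0.7 0.1] tool [137.9887728    2.00719771  69.78587351]
collar [ 560.95365062 -209.95560259   79.7829505 ] [0.1 0.1 0.1 0. ] rel [-15.9065469    4.50420064  40.99838717]
```

Call:
{"name": "arm_command", "arguments": {"deltas": [[0.004, -0.001, 0.002, 0], [0.006, -0.0015, 0.003, 0], [0.006, -0.001, 0.003, 0], [0.006, -0.0005, 0.001, 0], [0.002, 0, 0, 0], [0, 0, 0, 0], [0, 0, 0, 0]]}}

```text
t: 19.55
ee_pos: [487.2, -212.7, 235.0]
orientation: [-0.052, 1.573, 0.031]
ft_force: [-1.0, 0.3, -0.8]
width: 21.4
```

```bash
python3 - <<'E'
from h import *
st()
o=ctrl.get_obs();R=Ro.from_rotvec(o["orientation"]).as_matrix();tip=o["ee_pos"]+R@[137.5,1.2,70.2]
print("tip",tip,proj("scene",tip)+[0,2.4],proj("top",tip))
b=ctrl.get_image("scene")[:,:,::-1];a=ctrl.get_image("top")[:,:,::-1]
crop(b,205,260,70,80,8 if 0 else 7,"b21.png",1.6)
crop(a,425,180,60,60,10,"a21.png",1.6)
E
```

```text
t 19.55 p [ 487.23 -212.68  234.97] w 21.4 F [-0.96  0.28 -0.81] M [ 0.01  0.06 -0.06]
R [[-0.0018, -0.0525, 0.9986], [-0.0133, 0.9985, 0.0525], [-0.9999, -0.0132, -0.0025]] jaw angle 1.6234
tip [ 557.02527294 -209.62403652   97.28956141] [238.03380233 309.26482082] [454.11756911 208.34768806]
```

View pics/b21.png

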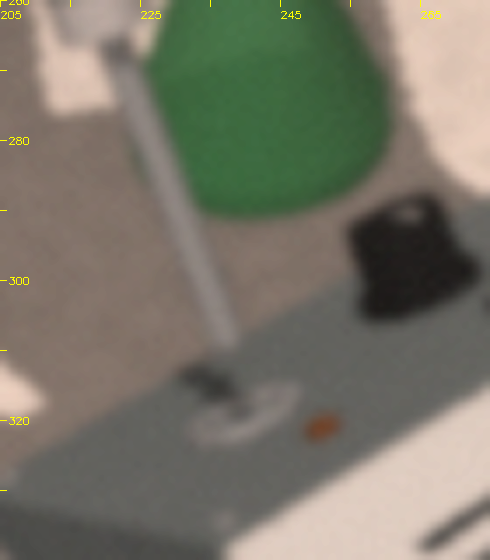

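View pics/a21.png

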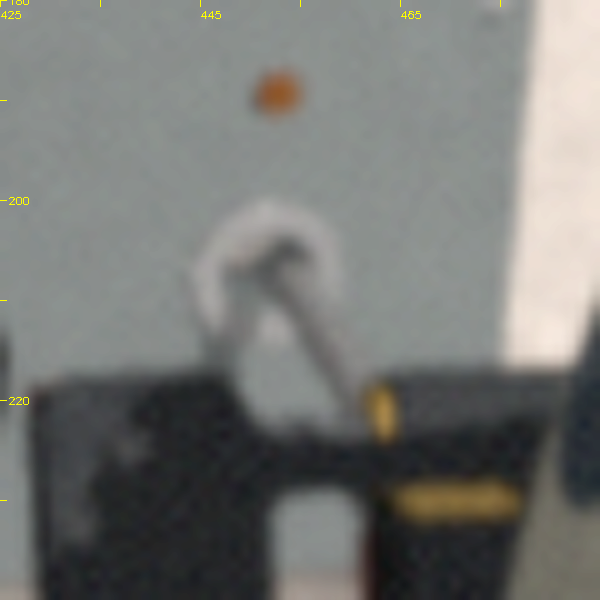

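```bash
python3 - <<'E'
from h import *
o=ctrl.get_obs();R=Ro.from_rotvec(o["orientation"]).as_matrix()
c,e=tri([("top",[451.8,207.3]),("scene",[240.1,319-2.4])])
for tp in([452.8,207.5],[453.3,207.9]):
  t,e=tri([("top",tp),("scene",[237.6,309.3-2.4])]); print(t,e,"tool",R.T@(t-o["ee_pos"]),"rel",t-c)
# project axis at t=14 for check
for k in(8,12,16,20):
  X=c+k*np.array([-.5,-.027,.866]);print(k,proj("top",X),proj("scene",X)+[0,2.4])
E
```

```text
[ 557.42399277 -208.90970216   96.94534122] [0.9 0.6 1.  0.1] tool [138.0377673    1.94938239  70.58669763] rel [-3.64856885  0.88224915 17.60321582]
[ 557.08899338 -209.28271605   96.97225541] [0.6 0.4 0.7 0. ] tool [138.01637848   1.59415721  70.23251418] rel [-3.98356824  0.50923526 17.63013002]
8 [452.87595556 209.07886189] [238.32474733 314.5391579 ]
12 [453.39856078 209.96229147] [237.41092459 312.30078024]
16 [453.92509546 210.85236355] [236.49531811 310.05803336]
20 [454.4556041  211.74915333] [235.57792267 307.81090445]
```

Call:
{"name": "arm_command", "arguments": {"deltas": [[0.001, -0.0008, -0.003, 0], [0.003, 0, -0.001, 0], [0.003, 0, 0, 0], [0.001, 0, 0, 0], [0, 0, 0, 0], [0, 0, 0, 0]]}}

```text
t: 20.25
ee_pos: [482.9, -214.1, 226.9]
orientation: [-0.052, 1.572, 0.03]
ft_force: [0.3, -0.2, -0.7]
width: 21.3
```

```bash
cat > rec.py <<'E'
from h import *
def rec(T=(137.8,1.3,70.3),c=(561.2,-210.3,78.3)):
    st();o=ctrl.get_obs();R=Ro.from_rotvec(o["orientation"]).as_matrix();tip=o["ee_pos"]+R@np.array(T)
    r=tip-np.array(c);ca,sa=np.cos(.054),np.sin(.054)
    xs=np.array([ca,sa,0]);ys=np.array([-sa,ca,0]);zz=np.array([0,0,1]);n=-.5*xs+.866*zz;u=.866*xs+.5*zz
    print("tip",tip.round(1),"out of mouth",(r@n).round(1),"upslope",(r@u).round(1),"left",(r@ys).round(1)); F=o["ft_force"];print("axial F",(F@n).round(1),"up",(F@u).round(1),"left",(F@ys).round(1))
    return tip
if __name__=="__main__":
    tip=rec()
    b=ctrl.get_image("scene")[:,:,::-1];a=ctrl.get_image("top")[:,:,::-1]
    import time;k=int(time.time())%10000
    cv2.imwrite("pics/x.png",b)
    bb=cv2.resize(cv2.convertScaleAbs(b[270:335,205:270],alpha=1.6),None,fx=6,fy=6,interpolation=2)
    aa=cv2.resize(cv2.convertScaleAbs(a[185:250,425:490],alpha=1.6),None,fx=6,fy=6,interpolation=2)
    import sys;cv2.imwrite("pics/"+sys.argv[1],np.hstack([bb,aa]))
E
python3 rec.py r1.png
```

```text
t 20.25 p [ 482.87 -214.08  226.93] w 21.3 F [ 0.27 -0.16 -0.69] M [ 0.05  0.04 -0.03]
R [[-0.0008, -0.0523, 0.9986], [-0.0138, 0.9985, 0.0522], [-0.9999, -0.0138, -0.0015]] jaw angle 1.6231
tip [ 552.9 -211.    89. ] out of mouth 13.5 upslope -1.9 left -0.3
axial F -0.7 up -0.1 left -0.2
```

View pics/r1.png

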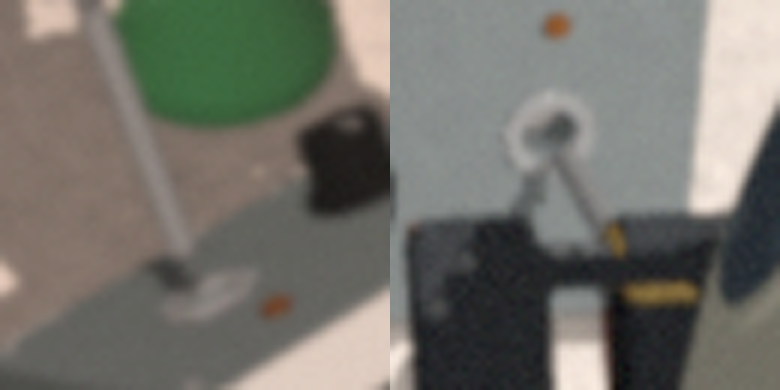

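Call:
{"name": "arm_command", "arguments": {"deltas": [[0.001, 0, 0.002, 0], [0.003, 0, 0.002, 0], [0.003, 0, 0.0015, 0], [0.002, 0, 0.001, 0], [0, 0, 0, 0], [0, 0, 0, 0]]}}

```text
t: 20.95
ee_pos: [490.3, -213.8, 217.1]
orientation: [-0.052, 1.571, 0.03]
ft_force: [0.1, -0.0, -0.3]
width: 21.3
```

```bash
python3 rec.py r2.png
```

```text
t 20.95 p [ 490.26 -213.82  217.12] w 21.3 F [ 0.12 -0.03 -0.29] M [-0.01  0.07  0.03]
R [[-0.0006, -0.0524, 0.9986], [-0.0139, 0.9985, 0.0524], [-0.9999, -0.0138, -0.0013]] jaw angle 1.6233
tip [ 560.3 -210.8   79.2] out of mouth 1.2 upslope -0.3 left -0.4
axial F -0.3 up -0.0 left -0.0
```

View pics/r2.png

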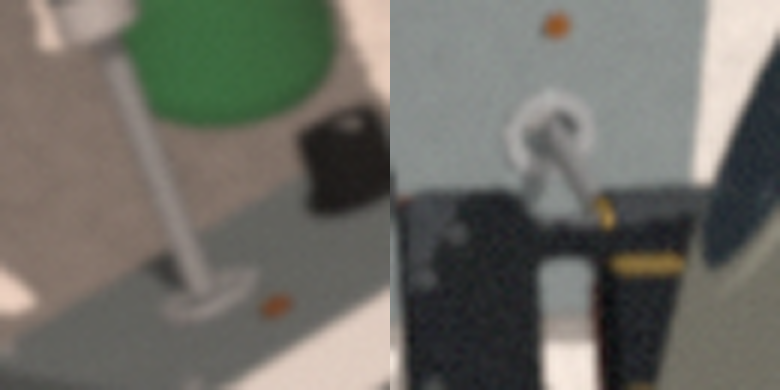

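Tip is at the collar's mouth, centred within about 1 mm in both views. Advancing along the bore axis in small steps while watching the force.

Call:
{"name": "arm_command", "arguments": {"deltas": [[0.002, 0, 0.001, 0], [0.003, 0, 0.0017, 0], [0.003, 0, 0.0017, 0], [0.003, 0, 0.0017, 0], [0.002, 0, 0.001, 0], [0, 0, 0, 0], [0, 0, 0, 0]]}}

```text
t: 21.75
ee_pos: [498.0, -213.6, 203.0]
orientation: [-0.052, 1.571, 0.03]
ft_force: [0.2, 0.9, -1.5]
width: 21.5
```

```bash
python3 rec.py r3.png
```

```text
t 21.75 p [ 497.98 -213.62  202.96] w 21.5 F [ 0.22  0.93 -1.54] M [ 0.04  0.1  -0.02]
R [[-0.0004, -0.0524, 0.9986], [-0.0139, 0.9985, 0.0524], [-0.9999, -0.0139, -0.0012]] jaw angle 1.6232
tip [ 568.1 -210.6   65.1] out of mouth -14.9 upslope -0.7 left -0.6
axial F -1.5 up -0.5 left 0.9
```

View pics/r3.png

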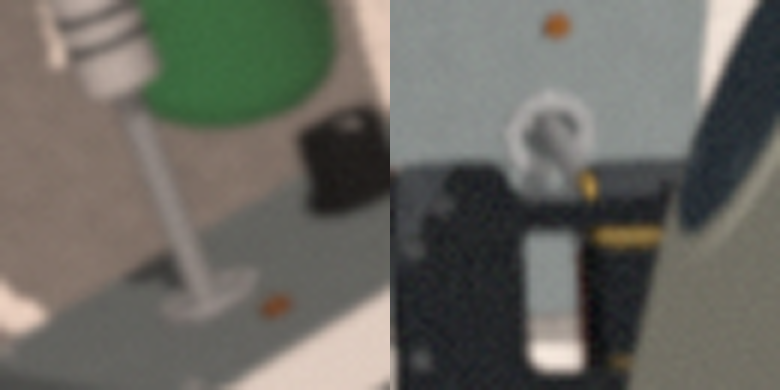

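Call:
{"name": "arm_command", "arguments": {"deltas": [[0.002, 0, 0.001, 0], [0.002, 0, 0.001, 0], [0, 0, 0, 0]]}}

```text
t: 22.15
ee_pos: [500.1, -213.7, 199.2]
orientation: [-0.052, 1.571, 0.03]
ft_force: [-0.9, -0.0, 0.6]
width: 21.4
```

```bash
python3 -c "
from rec import *
rec()"
```

```text
t 22.15 p [ 500.15 -213.73  199.19] w 21.4 F [-0.94 -0.04  0.55] M [0.04 0.08 0.02]
R [[0.0002, -0.0523, 0.9986], [-0.0143, 0.9985, 0.0523], [-0.9999, -0.0143, -0.0006]] jaw angle 1.6232
tip [ 570.3 -210.7   61.3] out of mouth -19.2 upslope -0.6 left -0.9
axial F 1.0 up -0.5 left 0.0
```

Call:
{"name": "arm_command", "arguments": {"deltas": [[0.002, 0.0005, 0.001, 0], [0, 0, 0, 0]]}}

```text
t: 22.35
ee_pos: [501.2, -213.4, 197.3]
orientation: [-0.053, 1.571, 0.029]
ft_force: [-1.7, -0.2, 1.6]
width: 21.3
```

```bash
python3 -c "
from rec import *
rec()"
```

```text
t 22.35 p [ 501.18 -213.42  197.33] w 21.3 F [-1.7  -0.24  1.63] M [-0.07  0.25 -0.05]
R [[0.0003, -0.0523, 0.9986], [-0.0148, 0.9985, 0.0523], [-0.9999, -0.0148, -0.0005]] jaw angle 1.6231
tip [ 571.4 -210.5   59.5] out of mouth -21.4 upslope -0.6 left -0.7
axial F 2.3 up -0.7 left -0.1
```

Call:
{"name": "arm_command", "arguments": {"deltas": [[0.002, 0, 0.001, 0], [0, 0, 0, 0]]}}

```text
t: 22.55
ee_pos: [502.2, -213.4, 195.4]
orientation: [-0.053, 1.571, 0.029]
ft_force: [-3.1, -0.9, 2.1]
width: 21.2
```

```bash
python3 -c "
from rec import *
rec()"
```

```text
t 22.55 p [ 502.16 -213.44  195.43] w 21.2 F [-3.1  -0.9   2.11] M [0.07 0.25 0.03]
R [[0.0001, -0.0523, 0.9986], [-0.0149, 0.9985, 0.0523], [-0.9999, -0.0149, -0.0007]] jaw angle 1.6232
tip [ 572.3 -210.5   57.6] out of mouth -23.5 upslope -0.8 left -0.8
axial F 3.4 up -1.7 left -0.7
```

Call:
{"name": "arm_command", "arguments": {"deltas": [[0.0015, 0, 0.0008, 0], [0, 0, 0, 0]]}}

```text
t: 22.75
ee_pos: [502.9, -213.5, 194.0]
orientation: [-0.053, 1.571, 0.029]
ft_force: [-2.0, 0.5, 2.7]
width: 21.4
```

```bash
python3 -c "
from rec import *
rec()"
```

```text
t 22.75 p [ 502.95 -213.45  194.04] w 21.4 F [-2.01  0.53  2.65] M [-0.03  0.35 -0.04]
R [[-0.0, -0.0523, 0.9986], [-0.015, 0.9985, 0.0523], [-0.9999, -0.0149, -0.0008]] jaw angle 1.6231
tip [ 573.1 -210.5   56.2] out of mouth -25.1 upslope -0.8 left -0.9
axial F 3.3 up -0.4 left 0.6
```

Call:
{"name": "arm_command", "arguments": {"deltas": [[0.0015, 0, 0.0008, 0], [0, 0, 0, 0]]}}

```text
t: 22.95
ee_pos: [503.1, -213.6, 193.4]
orientation: [-0.053, 1.572, 0.029]
ft_force: [-2.5, 0.3, 5.6]
width: 21.2
```

```bash
python3 -c "
from rec import *
rec()"
```

```text
t 22.95 p [ 503.12 -213.59  193.4 ] w 21.2 F [-2.55  0.32  5.64] M [0.04 0.5  0.01]
R [[-0.0015, -0.0526, 0.9986], [-0.0152, 0.9985, 0.0526], [-0.9999, -0.0151, -0.0023]] jaw angle 1.6235
tip [ 573.  -210.7   55.4] out of mouth -25.7 upslope -1.2 left -1.0
axial F 6.1 up 0.6 left 0.5
```

Call:
{"name": "arm_command", "arguments": {"deltas": [[0.001, 0, 0.0005, 0], [0.001, 0, 0.0005, 0]]}}

```text
t: 23.15
ee_pos: [503.2, -213.8, 192.9]
orientation: [-0.054, 1.574, 0.029]
ft_force: [-8.2, 0.3, 14.8]
width: 21.3
```

```bash
python3 -c "
from rec import *
rec()"
```

```text
t 23.15 p [ 503.2  -213.77  192.95] w 21.3 F [-8.22  0.31 14.81] M [ 0.12  1.39 -0.01]
R [[-0.0034, -0.053, 0.9986], [-0.0155, 0.9985, 0.0529], [-0.9999, -0.0153, -0.0042]] jaw angle 1.6238
tip [ 572.9 -210.9   54.8] out of mouth -26.1 upslope -1.7 left -1.2
axial F 16.9 up 0.3 left 0.8
```

Force jumped to 17 N with almost no travel: the hard stop is reached. Holding there now at a gentler force.

Call:
{"name": "arm_command", "arguments": {"deltas": [[0, 0, 0, 0], [0, 0, 0, 0], [0.0003, 0, 0.0002, 0]]}}

```text
t: 23.45
ee_pos: [503.4, -213.8, 193.7]
orientation: [-0.054, 1.574, 0.029]
ft_force: [-3.8, -0.4, 6.1]
width: 21.2
```

```bash
python3 -c "
from rec import *
rec()"
```

```text
t 23.45 p [ 503.38 -213.75  193.65] w 21.2 F [-3.85 -0.38  6.07] M [ 0.08  0.56 -0.04]
R [[-0.003, -0.0529, 0.9986], [-0.0156, 0.9985, 0.0528], [-0.9999, -0.0155, -0.0038]] jaw angle 1.6237
tip [ 573.1 -210.9   55.6] out of mouth -25.6 upslope -1.1 left -1.2
axial F 7.2 up -0.3 left -0.2
```

Call:
{"name": "arm_command", "arguments": {"deltas": [[0.0006, 0, 0.0003, 0], [0.0005, 0, 0.0003, 0], [0.0005, 0, 0.0003, 0]]}}

```text
t: 23.75
ee_pos: [503.3, -213.8, 193.2]
orientation: [-0.054, 1.576, 0.03]
ft_force: [-5.7, 1.9, 11.1]
width: 21.7
```

```bash
python3 -c "
from rec import *
rec()"
```

```text
t 23.75 p [ 503.35 -213.79  193.22] w 21.7 F [-5.66  1.92 11.08] M [ 0.18  0.98 -0.02]
R [[-0.0053, -0.0534, 0.9986], [-0.0157, 0.9985, 0.0533], [-0.9999, -0.0154, -0.0061]] jaw angle 1.6242
tip [ 572.7 -210.9   55. ] out of mouth -25.9 upslope -1.7 left -1.2
axial F 12.4 up 0.7 left 2.2
```

Call:
{"name": "arm_command", "arguments": {"deltas": [[0.0004, 0, 0.0002, 0], [0.0004, 0, 0.0002, 0], [0.0004, 0, 0.0002, 0], [0.0004, 0, 0.0002, 0]]}}

```text
t: 24.15
ee_pos: [503.4, -213.9, 193.4]
orientation: [-0.055, 1.578, 0.03]
ft_force: [-4.5, 0.3, 8.7]
width: 21.2
```

```bash
python3 -c "
from rec import *
rec()"
```

```text
t 24.15 p [ 503.4  -213.86  193.38] w 21.2 F [-4.46  0.34  8.69] M [0.21 0.73 0.04]
R [[-0.0069, -0.0538, 0.9985], [-0.0159, 0.9984, 0.0537], [-0.9999, -0.0155, -0.0077]] jaw angle 1.6246
tip [ 572.6 -211.    55. ] out of mouth -25.8 upslope -1.8 left -1.3
axial F 9.7 up 0.5 left 0.6
```

Steady at about 10 N; continuing the hold the same way.

Call:
{"name": "arm_command", "arguments": {"deltas": [[0.0004, 0, 0.0002, 0], [0.0004, 0, 0.0002, 0], [0.0004, 0, 0.0002, 0], [0.0004, 0, 0.0002, 0], [0.0004, 0, 0.0002, 0], [0.0004, 0, 0.0002, 0], [0.0004, 0, 0.0002, 0]]}}

```text
t: 24.85
ee_pos: [503.7, -213.9, 193.5]
orientation: [-0.055, 1.58, 0.03]
ft_force: [-4.8, 1.3, 9.7]
width: 21.2
```

```bash
python3 -c "
from rec import *
rec()"
```

```text
t 24.85 p [ 503.7  -213.92  193.5 ] w 21.2 F [-4.84  1.26  9.67] M [0.26 0.71 0.02]
R [[-0.0094, -0.0545, 0.9985], [-0.0161, 0.9984, 0.0543], [-0.9998, -0.0155, -0.0102]] jaw angle 1.6253
tip [ 572.5 -211.    55. ] out of mouth -25.8 upslope -1.9 left -1.3
axial F 10.8 up 0.7 left 1.5
```

Call:
{"name": "arm_command", "arguments": {"deltas": [[0.0004, 0, 0.0002, 0], [0.0004, 0, 0.0002, 0], [0.0004, 0, 0.0002, 0], [0.0004, 0, 0.0002, 0], [0.0004, 0, 0.0002, 0], [-0.003, 0, -0.0017, 0], [-0.004, 0, -0.0023, 0], [-0.004, 0, -0.0023, 0]]}}

```text
t: 25.65
ee_pos: [497.9, -213.9, 204.4]
orientation: [-0.055, 1.582, 0.031]
ft_force: [-0.7, -0.2, -0.9]
width: 21.3
```

```bash
python3 -c "
from rec import *
rec()"
```

```text
t 25.65 p [ 497.92 -213.89  204.42] w 21.3 F [-0.69 -0.24 -0.89] M [ 0.01  0.07 -0.03]
R [[-0.0109, -0.0551, 0.9984], [-0.0158, 0.9984, 0.055], [-0.9998, -0.0152, -0.0117]] jaw angle 1.626
tip [ 566.5 -210.9   65.8] out of mouth -13.5 upslope -1.7 left -0.9
axial F -0.4 up -1.1 left -0.2
```

Call:
{"name": "arm_command", "arguments": {"deltas": [[-0.004, 0, -0.0023, 0], [-0.005, 0, -0.003, 0], [-0.008, 0, -0.0045, 0], [-0.012, 0, -0.006, 0], [-0.02, 0, -0.005, 0], [-0.025, 0, 0, 0], [-0.015, 0, 0, 0], [-0.005, 0, 0, 0], [0, 0, 0, 0]]}}

```text
t: 26.55
ee_pos: [474.4, -213.5, 306.5]
orientation: [-0.055, 1.58, 0.03]
ft_force: [0.3, 0.5, -1.6]
width: 21.6
```

```bash
python3 - <<'E'
from h import *
st([440,293,318],1.4347)
b=ctrl.get_image("scene")[:,:,::-1]
cv2.imwrite("pics/s22.png",b)
E
```

```text
t 26.55 p [ 474.44 -213.46  306.51] w 21.6 F [ 0.3   0.51 -1.62] M [0.07 0.06 0.  ]
R [[-0.0097, -0.0546, 0.9985], [-0.0163, 0.9984, 0.0544], [-0.9998, -0.0157, -0.0106]] jaw angle 1.6254
tool delta (m) [-0.0194  0.5073 -0.007 ]
yaw 0.1907
```

View pics/s22.png

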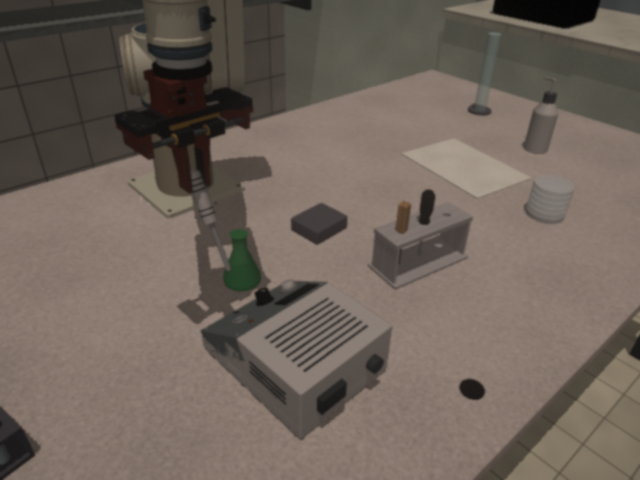

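Stylus is out of the recess and still held (rod 205–230, 215–270); flask, box and tools are in place. Going back to the stand.

Call:
{"name": "arm_command", "arguments": {"deltas": [[-0.004, 0.012, -0.005, 0], [-0.004, 0.025, -0.005, 0], [-0.003, 0.035, -0.002, 0], [0, 0.035, 0, 0], [0, 0.035, 0, 0], [0, 0.035, 0, 0], [0, 0.035, 0, 0], [0, 0.035, 0, 0], [0, 0.035, 0, 0]]}}

```text
t: 27.5
ee_pos: [437.7, 78.8, 307.5]
orientation: [-0.047, 1.595, 0.027]
ft_force: [0.7, 0.4, -1.5]
width: 21.3
```

Call:
{"name": "arm_command", "arguments": {"deltas": [[0, 0.035, 0, 0.02], [0, 0.035, 0, 0.02], [0, 0.03, 0, 0.02], [0, 0.025, 0, 0.02], [0, 0.015, 0, 0.02], [0, 0.005, 0, 0.02], [0, 0, 0, 0.02], [0, 0, 0, 0]]}}

```text
t: 28.3
ee_pos: [424.3, 234.7, 299.7]
orientation: [0.056, 1.607, -0.087]
ft_force: [0.2, -1.3, -1.0]
width: 21.4
```

```bash
python3 - <<'E'
from tipchk import *
st([500,285,300],1.4347)
chk((137.8,1.0,70.3))
E
```

```text
t 28.3 p [424.28 234.72 299.71] w 21.4 F [ 0.23 -1.26 -0.95] M [-0.02 -0.01  0.03]
R [[-0.0383, 0.09, 0.9952], [-0.0175, 0.9957, -0.0907], [-0.9991, -0.0209, -0.0365]] jaw angle 1.4807
tool delta (m) [-0.0041  0.0569  0.0708]
yaw 0.046
t 28.3 p [424.28 234.72 299.71] w 21.4 F [ 0.23 -1.26 -0.95] M [-0.02 -0.01  0.03]
R [[-0.0383, 0.09, 0.9952], [-0.0175, 0.9957, -0.0907], [-0.9991, -0.0209, -0.0365]] jaw angle 1.4807
tip [489.1 226.9 159.4] hole delta tool mm [ 54.5  56.4 104.9]
```

Call:
{"name": "arm_command", "arguments": {"deltas": [[-0.002, 0.015, 0, 0.02], [0, 0.02, 0.005, 0.02], [0, 0.015, 0.01, 0], [0, 0.006, 0.015, 0], [0, 0.002, 0.02, 0], [0, 0, 0.018, 0], [0, 0, 0.01, 0], [0, 0, 0.003, 0], [0, 0, 0, 0]]}}

```text
t: 29.2
ee_pos: [510.2, 277.7, 294.8]
orientation: [0.088, 1.612, -0.126]
ft_force: [0.7, -0.1, -2.3]
width: 21.2
```

```bash
python3 - <<'E'
from tipchk import *
chk((137.8,1.0,70.3))
b=ctrl.get_image("scene")[:,:,::-1];a=ctrl.get_image("top")[:,:,::-1]
crop(b,395,90,80,140,5 if 0 else 4,"b23.png",1.6)
crop(a,130,160,70,50,10,"a23.png",1.6)
E
```

```text
t 29.2 p [510.2  277.71 294.77] w 21.2 F [ 0.7  -0.11 -2.26] M [ 0.07  0.01 -0.01]
R [[-0.0453, 0.1341, 0.9899], [-0.0212, 0.9906, -0.1351], [-0.9987, -0.0271, -0.0421]] jaw angle 1.4363
tip [573.7 266.3 154.2] hole delta tool mm [52.9 10.8 23.9]
```

View pics/b23.png

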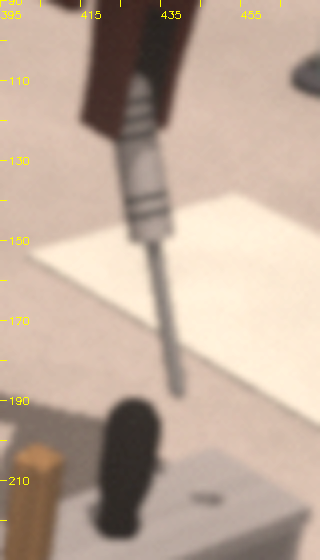

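View pics/a23.png

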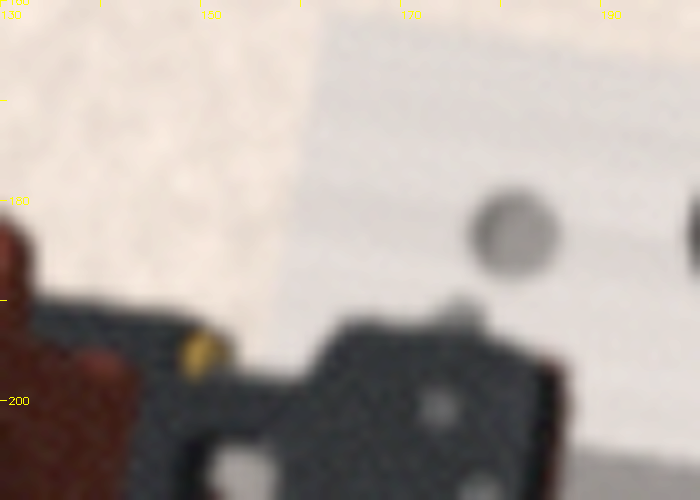

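```bash
python3 - <<'E'
from h import *
o=ctrl.get_obs();R=Ro.from_rotvec(o["orientation"]).as_matrix()
for T in([137.8,1,70.3],[137,0,70.5],[135,2,73]):
  t=o["ee_pos"]+R@np.array(T);print(t,proj("scene",t)+[0,2.4],proj("top",t))
t,e=tri([("scene",[439.5,187.7-2.4]),("top",[176.5,191])]);print(t,e,R.T@(t-o["ee_pos"]))
H=onz("top",[181.3,183.3],100);print("H",H,proj("scene",H)+[0,2.4])
E
```

```text
[573.2288685  266.5526354  154.31287876] [439.63210012 188.68107823] [176.15730041 191.65349105]
[573.32954816 265.55195168 155.13049463] [439.42059274 188.49656612] [176.62152004 191.52439022]
[576.16218858 267.23909113 156.96889304] [441.21511282 187.96695718] [175.35608149 189.6575202 ]
[573.76188134 265.05573029 157.34902372] [ 0.1 -0.   0.1  0.1] [134.77515892  -0.49380596  70.90156795]
H [596.4789769  273.21992026 100.        ] [446.7676966  215.29801154]
```

Call:
{"name": "arm_command", "arguments": {"deltas": [[0, 0.003, 0.006, 0], [0.004, 0.004, 0.007, 0], [0.008, 0.003, 0.005, 0], [0.01, 0.001, 0.002, 0], [0.008, 0, 0, 0], [0.003, 0, 0, 0], [0, 0, 0, 0], [0, 0, 0, 0]]}}

```text
t: 30.1
ee_pos: [529.2, 286.4, 256.8]
orientation: [0.085, 1.614, -0.125]
ft_force: [-0.4, 0.5, -1.5]
width: 21.3
```

```bash
python3 - <<'E'
from tipchk import *
chk((136.8,0,70.5))
o=ctrl.get_obs();R=Ro.from_rotvec(o["orientation"]).as_matrix();t=o["ee_pos"]+R@np.array([136.8,0,70.5]);print(proj("scene",t)+[0,2.4],proj("top",t))
b=ctrl.get_image("scene")[:,:,::-1];a=ctrl.get_image("top")[:,:,::-1]
crop(b,410,150,70,80,7,"b24.png",1.6)
crop(a,150,160,50,50,10,"a24.png",1.6)
E
```

```text
t 30.1 p [529.17 286.36 256.75] w 21.3 F [-0.43  0.48 -1.47] M [-0.01  0.02 -0.02]
R [[-0.0475, 0.1321, 0.9901], [-0.0221, 0.9908, -0.1332], [-0.9986, -0.0282, -0.0442]] jaw angle 1.4383
tip [592.5 273.9 117. ] hole delta tool mm [16.8 -0.3  4.8]
[446.71888734 207.2565958 ] [178.19540058 183.92679204]
```

View pics/b24.png

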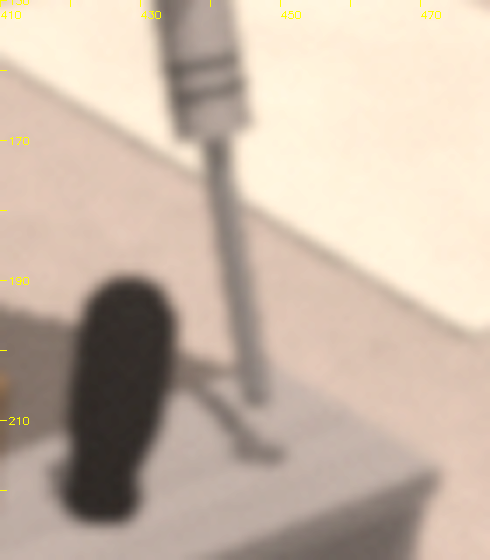

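View pics/a24.png

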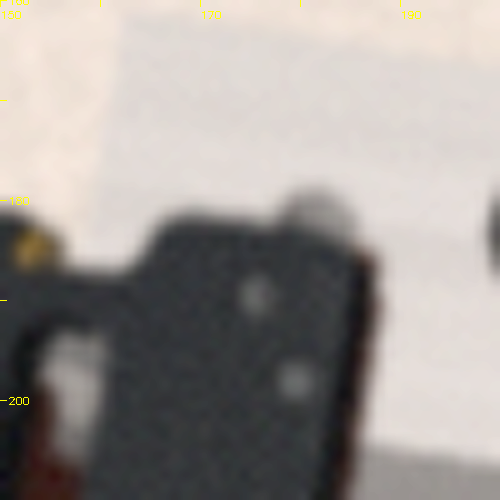

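Tip predicted at (446.7,207.3) and seen at (446.7,207.4), so the kinematic tip estimate is good. Inserting.

Call:
{"name": "arm_command", "arguments": {"deltas": [[0.003, 0, 0.002, 0], [0.005, 0, 0.001, 0], [0.005, 0, 0.001, 0], [0.005, 0, 0.001, 0], [0.005, 0, 0.002, 0], [0, 0, 0, 0]]}}

```text
t: 30.8
ee_pos: [536.0, 285.0, 232.7]
orientation: [0.086, 1.612, -0.124]
ft_force: [0.6, 0.1, -0.2]
width: 21.3
```

```bash
python3 - <<'E'
from tipchk import *
chk((136.8,0,70.5))
b=ctrl.get_image("scene")[:,:,::-1]
crop(b,410,150,70,80,7,"b25.png",1.6)
E
```

```text
t 30.8 p [536.03 284.98 232.68] w 21.3 F [ 0.58  0.13 -0.2 ] M [ 0.05 -0.    0.02]
R [[-0.0454, 0.1322, 0.9902], [-0.021, 0.9909, -0.1333], [-0.9987, -0.0269, -0.0422]] jaw angle 1.4382
tip [599.6 272.7  93.1] hole delta tool mm [-6.8 -0.7 -3.5]
```

View pics/b25.png

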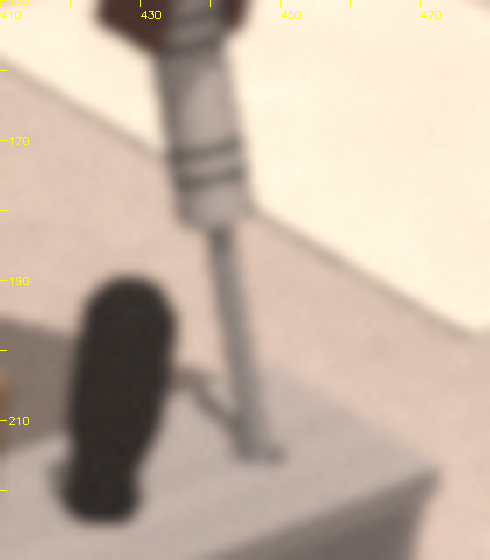

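Call:
{"name": "arm_command", "arguments": {"deltas": [[0.004, 0, 0.0015, 0], [0.006, 0, 0.003, 0], [0.006, 0, 0.003, 0], [0, 0, 0, 0]]}}

```text
t: 31.25
ee_pos: [543.4, 283.7, 215.5]
orientation: [0.086, 1.612, -0.124]
ft_force: [-0.0, -0.5, -1.1]
width: 21.5
```

```bash
python3 - <<'E'
from tipchk import *
chk((136.8,0,70.5))
E
```

```text
t 31.25 p [543.35 283.68 215.47] w 21.5 F [-0.   -0.5  -1.12] M [ 0.04  0.03 -0.03]
R [[-0.045, 0.1322, 0.9902], [-0.0208, 0.9909, -0.1332], [-0.9988, -0.0266, -0.0419]] jaw angle 1.4382
tip [607.  271.4  75.9] hole delta tool mm [-23.6  -0.9 -11.7]
```

Call:
{"name": "arm_command", "arguments": {"deltas": [[0.005, 0, 0.0025, 0], [0.007, 0, 0.0035, 0], [0.007, 0, 0.0035, 0], [0.005, 0, 0.0025, 0], [0, 0, 0, 0]]}}

```text
t: 31.75
ee_pos: [555.5, 281.4, 188.5]
orientation: [0.087, 1.611, -0.124]
ft_force: [-0.0, -0.8, -0.7]
width: 21.1
```

```bash
python3 - <<'E'
from tipchk import *
chk((136.8,0,70.5))
b=ctrl.get_image("scene")[:,:,::-1]
crop(b,400,110,80,120,5,"b26.png",1.6)
E
```

```text
t 31.75 p [555.53 281.36 188.53] w 21.1 F [-0.03 -0.85 -0.66] M [-0.02 -0.11  0.05]
R [[-0.0447, 0.1323, 0.9902], [-0.0207, 0.9909, -0.1333], [-0.9988, -0.0265, -0.0415]] jaw angle 1.4381
tip [619.2 269.1  49. ] hole delta tool mm [-50.   -0.9 -25.2]
```

View pics/b26.png

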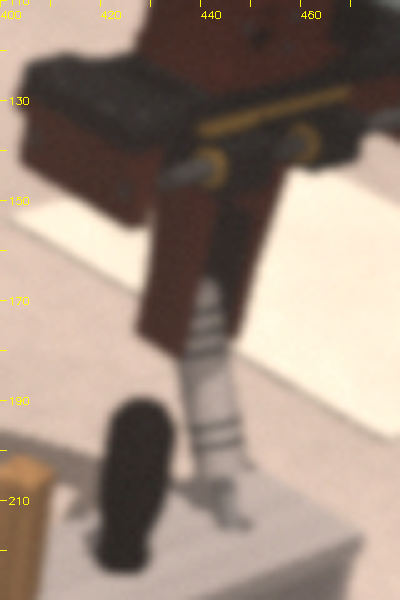

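Call:
{"name": "arm_command", "arguments": {"deltas": [[0, 0, 0.004, 0], [-0.0005, 0, 0.006, 0], [-0.0005, 0, 0.006, 0], [-0.0005, 0, 0.006, 0], [-0.0005, 0, 0.006, 0], [0, 0, 0.004, 0], [0, 0, 0, 0]]}}

```text
t: 32.5
ee_pos: [587.4, 276.8, 189.5]
orientation: [0.086, 1.617, -0.125]
ft_force: [-2.5, 0.8, -1.2]
width: 21.4
```

```bash
python3 - <<'E'
from tipchk import *
chk((136.8,0,70.5))
b=ctrl.get_image("scene")[:,:,::-1]
crop(b,400,110,80,120,5,"b27.png",1.6)
E
```

```text
t 32.5 p [587.42 276.85 189.49] w 21.4 F [-2.47  0.81 -1.17] M [0.2  0.63 0.01]
R [[-0.0508, 0.1324, 0.9899], [-0.0212, 0.9908, -0.1336], [-0.9985, -0.0278, -0.0475]] jaw angle 1.4379
tip [650.3 264.5  49.6] hole delta tool mm [-47.8  -0.5 -56.8]
```

View pics/b27.png

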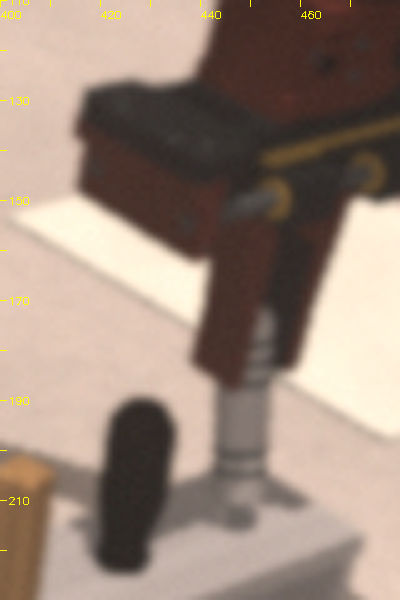

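Call:
{"name": "arm_command", "arguments": {"deltas": [[0, 0, 0.004, 0], [0.001, 0, 0.005, 0], [0.003, 0, 0.003, 0], [0.004, 0, 0.001, 0], [0.002, 0, 0, 0], [0, 0, 0, 0]]}}

```text
t: 33.15
ee_pos: [601.1, 275.0, 179.5]
orientation: [0.086, 1.616, -0.124]
ft_force: [-3.8, -0.5, 4.0]
width: 21.4
```

```bash
python3 - <<'E'
from tipchk import *
chk((136.8,0,70.5))
b=ctrl.get_image("scene")[:,:,::-1]
crop(b,400,110,80,120,5,"b28.png",1.6)
E
```

```text
t 33.15 p [601.05 274.98 179.47] w 21.4 F [-3.8  -0.45  3.98] M [-0.04  0.84 -0.04]
R [[-0.0494, 0.1321, 0.99], [-0.0208, 0.9909, -0.1333], [-0.9986, -0.0272, -0.0462]] jaw angle 1.4382
tip [664.1 262.7  39.6] hole delta tool mm [-57.2  -0.8 -71.1]
```

View pics/b28.png

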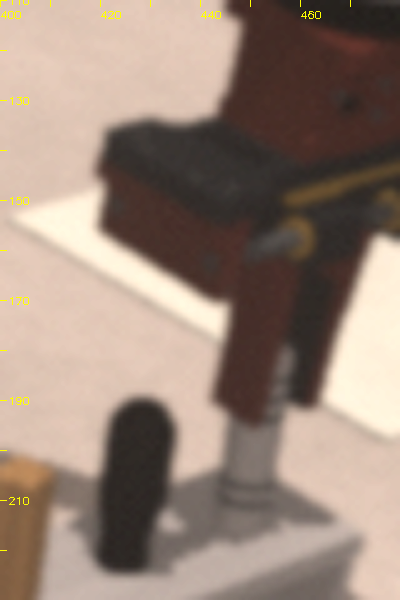

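Upright and the shoulder is on the plate (+4 N upward). Letting go, then backing straight up.

Call:
{"name": "arm_command", "arguments": {"deltas": [[0, 0, 0, 0], [0, 0, 0, 0], [0, 0, 0, 0], [0, 0, 0, 0], [0, 0, 0, 0], [0, 0, 0, 0]], "hand": 0.045}}

```text
t: 33.8
ee_pos: [603.8, 275.1, 179.6]
orientation: [0.087, 1.609, -0.123]
ft_force: [0.0, 0.0, -0.7]
width: 45.0
```

```bash
python3 - <<'E'
from h import *
st()
b=ctrl.get_image("scene")[:,:,::-1]
crop(b,400,110,80,120,5,"b29.png",1.6)
E
```

```text
t 33.8 p [603.81 275.09 179.58] w 45.0 F [ 0.01  0.03 -0.73] M [-0.   -0.02 -0.03]
R [[-0.0427, 0.132, 0.9903], [-0.0199, 0.9909, -0.1329], [-0.9989, -0.0254, -0.0397]] jaw angle 1.4384
```

View pics/b29.png

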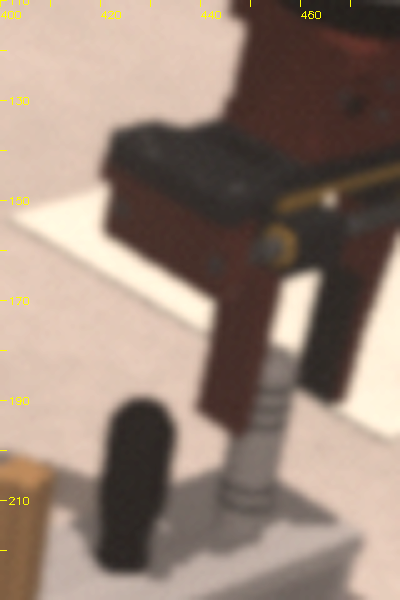

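Call:
{"name": "arm_command", "arguments": {"deltas": [[-0.01, -0.001, 0, 0], [-0.02, 0, 0, 0], [-0.03, 0, 0, 0], [-0.03, 0, 0, 0], [-0.02, 0, -0.01, 0], [-0.01, 0, -0.02, 0], [0, 0, -0.03, 0], [0, 0, -0.03, 0], [0, 0, -0.02, 0], [0, 0, 0, 0]]}}

```text
t: 34.85
ee_pos: [497.9, 291.1, 316.0]
orientation: [0.091, 1.604, -0.121]
ft_force: [0.2, -0.8, -0.5]
width: 45.3
```

```bash
python3 - <<'E'
from h import *
st()
b=ctrl.get_image("scene")[:,:,::-1];a=ctrl.get_image("top")[:,:,::-1]
cv2.imwrite("pics/s30.png",b)
crop(b,360,165,130,120,5,"b30.png",1.5)
crop(a,140,150,150,90,5,"a30.png",1.5)
cv2.imwrite("pics/t30.png",a)
E
```

```text
t 34.85 p [497.86 291.08 315.97] w 45.3 F [ 0.17 -0.82 -0.51] M [-0.03 -0.05 -0.07]
R [[-0.0371, 0.1335, 0.9904], [-0.0169, 0.9908, -0.1342], [-0.9992, -0.0217, -0.0345]] jaw angle 1.4369
```

View pics/b30.png

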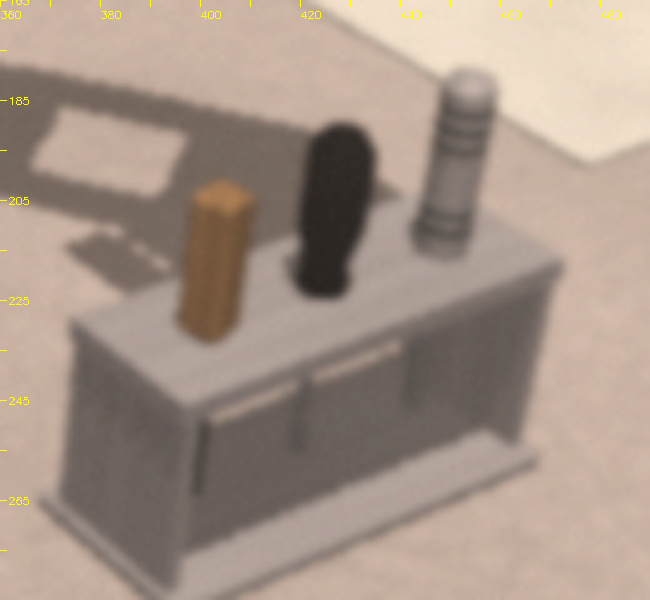

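View pics/t30.png

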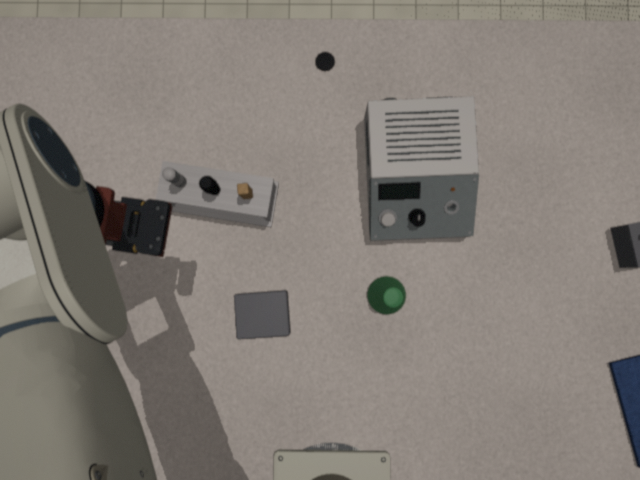

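```bash
python3 -c "
from workcell import ctrl
print(ctrl.close_job())"
```

```text
the job is handed in; nothing more can be done
None
```

The reset button was pressed to its hard stop and held, and the stylus is back in its own hole. I handed the job in at about 35 s of the 64 s allowed.

- **Tilt for the bore:** The arm can only point straight down, so I leaned the stylus in the pads by levering its rod on the hole's rim. The first try slipped and gave only a poor grip. I hung the stylus back, re-gripped near the top of the handle, and got about 28° by camera fit against the 30° bore.
- **Press:** The tip met the button about 20 mm down. The spring force rose over roughly 6 mm, then jumped with almost no travel, which is the hard stop. I held it for about 2.3 s, mostly at 7–12 N. At first contact with the stop it peaked briefly at about 17 N, below the 30 N limit. During the hold, sideways force was about 2 N or less. After I drew back, the measured force returned to its no-load level.
- **Return:** The tip went back into the hole without resistance. I straightened the stylus, the shoulder touched the plate at about 4 N, and I let go and backed off.
- **Last pictures:** The stylus stands upright and seated. The screwdriver, file, flask and slide box look unmoved, the arm never went near the lamp button, and the robot is touching nothing.

**Disagreements and limits:**
- The scene camera read about 2 pixels low compared with the top camera and the arm's own position, so I corrected for that.
- The gripper's pitch had drifted by about 2–3° by the end, with no visible effect.
- I could not see the button cap move. Full travel and spring-back are judged from force and depth only.

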